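# Roll a battery pack label-up and lay it in its drawer

### The arm

A 6-joint arm with a two-finger parallel gripper is mounted at the origin on the work surface. World frame = base frame: x ahead of the robot, y to its left, z up, the work surface at z = 0. Lengths are in m, angles in rad, forces in N, time in s.
With the tool pointing down it reaches from about 0.225 to 0.875 m from the base axis. Payload 3.4 kg.
Tool frame: the origin (TCP) lies where the fingers leave the gripper's body, on its centre line; the fingertips stand 73 mm ahead of it and the grasp point (between the pads) lies 54 mm ahead of it (manip.pinch_z is the distance from the TCP to the grasp point, in m); z points along the fingers, y is the line along which they close (so a half turn about z gives the same grasp; the last joint's range is limited). The gripper opens to 85 mm and grips with 20 to 120 N. Pads are 22 mm wide; open, the fingers measure 114 mm over their backs; the gripper's body (76 mm by 85 mm) begins 54 mm behind the grasp point. The pads swing forward as they close: fully open they stand 13 mm farther back than shut.
Start: joints at [1.135, 0.276, 1.505, -0, 1.361, -0.121], TCP at [0.178, 0.547, 0.304] pointing down, gripper open.
Joint ranges: [-2.89, 2.89], [-0.75, 2.08], [0.22, 2.7], [-1.18, 4.32], [0.11, 2.71], [-2.7, 2.7]. Speed limits (rad/s): [2.57, 2.57, 3.14, 3.14, 3.14, 3.14].

### API

Orientations are given as a unit quaternion [w, x, y, z].
In Python, from rig import readout, imaging, manip gives the robot as it stands. The module is installed in compiled form; this text tells all that it offers.
- The arm moves only by the tool servo_tool, never from a script. Its argument "moves" is a list of rows, each an object with "dp": the shift along the tool's x, y, z in units of 0.2 m (1.0 is 0.2 m), a list of three; "delta_rot": the turn, a rotation vector about the tool's x, y, z in units of 0.1 rad (1.0 is 0.1 rad), a list of three; "fingers": the opening, from 0 (shut) to 1 (fully open). In form: [{"dp": [dx, dy, dz], "delta_rot": [wx, wy, wz], "fingers": fingers}, ...]. A call has 1 to 5 rows; each row shifts and turns the commanded pose from where the row before left it, along the tool's axes as they then stand; what a row does not reach is not made up. A row lasts 1/10 s, in which the tool goes at most 50 mm and 8.59 degrees, less where a joint would pass 70% of its speed; a pose out of reach is approached as far as the arm can. A call with a number of a shift or a turn outside -1 to 1 is refused whole. A call with a gripper value outside its range is refused whole. The fingers move at their own pace and stop on an object; "force" is the grip in N (left out, the last holds). Time passes only in rows, so rows that do not move let the fingers close. It gives the time, the measured TCP pose, the force, the opening and the grip force at its end, in the units of the state.
- readout.get_state(): the state, without advancing time (a new reading comes with each control period).
- imaging.get_image(name): name is "side" or "top"; returns (picture, depth): 400x640x3 uint8, red, green, blue; 400x640 float32, m along the optical axis (not along the pixel's ray), 0 where there is no reading.
- imaging.calibration(name): a dict with "intrinsics" (3x3 intrinsics, pixels), "dist" ([k1, k2, p1, p2, k3] as OpenCV has them; the pictures are not rectified), "R" (3x3) and "t" (3): a world point X has camera coordinates R X + t. Camera axes: x right, y down, z forward; pixel columns grow to the right and rows downward; lengths in m; the calibration is good to about 2 mm. A picture is of the moment at which its call begins. calibration takes no time and is no camera call.
- manip.sign_off(): hands the job in; it is judged then, once.
The state is a dict: "clock": time; "qpos": joint angles; "qd": joint speeds; "effort": joint torques, N m; "position": TCP position; "ee_rot": TCP orientation; "contact_force": force on the tool from outside, world axes, zero at the start; "moment": the same for the moment, N m; "width": finger opening in m; "gripper_force": force on a finger pad.
Only numpy, scipy, OpenCV 4.12 (cv2) and the standard library are available. Lean on these libraries where they do the work, as an engineer would, in place of code of your own. Each camera call takes 0.05 s, during which the arm holds its last target. There are 200 camera calls.

### The job

Roll the round black battery pack on the red mat, without lifting it, until its yellow label faces straight up and let it come to rest like that. Pull the blue drawer open by its handle and lay the pack in the foam saddles inside, label still up, without dropping it; leave the drawer open and do not disturb the other things on the bench.

Things in the scene. Friction and masses are not known exactly. Their poses are not given: they have to be found in the camera images.
- pack: black round battery pack, 44 mm diameter, 110 mm long, about 0.3 kg, lying on the red mat in any direction. Grey end bands, a yellow label (78 x 22 mm) along one side, a small yellow tick on each end face beside the label. Origin at its centre, x along its axis, z from the axis out through the label's middle: label up = z vertical. At the start the label faces to one side
- mat: fixed red silicone work mat, 270 mm (x) by 340 mm (y), 4 mm thick; origin at the centre of its underside, z up
- cabinet_drawer0 (a joint): opening of the one blue-fronted drawer of the cabinet: 0 shut, up to 0.166 m as it is pulled out towards the robot
- cabinet_drawer0_handle (a point): middle of the drawer's handle, a level aluminium bar 11 mm thick, 120 mm long, 47 mm above the bench, centred 35 mm out from the drawer front (30 mm free behind it). Moves with the drawer. Axes: x into the cabinet (pull along -x), y along the bar, z up
- cradle (a point): point on the drawer's floor midway between the saddles, 22 mm above the bench, 116 mm behind (+x of) the handle bar; moves with the drawer, axes as the handle's. The pack lies here along y, its centre 22 mm above this point. Inner face of the drawer front 60 mm in front, its top 73 mm above the bench; side walls 109 mm to each side, 63 mm above the bench
- saddle_left (a point): four dark foam blocks on the drawer's floor that keep the pack from rolling: 14 mm high, 24 mm long (y), 12 mm thick (x), centred 27.5 mm in front of and behind point cradle and 40 mm to each side of it; 43 mm free between front and back blocks, 56 mm free between left and right ones for the fingers. This point: midway between the left two (+y) at the height of their tops
- cabinet: low grey cabinet fixed on the bench, 240 mm deep (x), 260 mm wide (y), 85 mm high, front at -x. Origin at the centre of its underside. When the drawer is shut its saddles are inside; opened by d, the cabinet's front edge is d less 66 mm behind point cradle
- meter: yellow multimeter, 160 x 80 x 36 mm, lying on the bench beyond the mat; bystander. Origin at the centre of its underside
- tape: roll of cream tape, 72 mm across, 24 mm high, lying flat; bystander. Origin at the centre of its underside
- bottle: white bottle with a red cap, 40 mm across, 95 mm high, standing; bystander. Origin at the centre of its underside
- driver: screwdriver with an orange handle, lying on the bench right of the mat, along x; bystander. Origin near its middle on the underside
Not all that is in view belongs to the job. Leave any green or orange look-alike of the part that bears pack alone.

How it is judged:
By the outcome, as a careful person would: the job done as asked, in the order asked, and still so for the second after the job is handed in, with the robot touching nothing.
It also fails if it takes over 66 s, if anything falls off the work surface, if the arm or the gripper's body presses on something with over 40 N, if the wrist force passes 120 N, or if a joint passes its speed limit or range.

## Working session

There is one attempt and no reset: what is moved stays moved. The work goes in short steps, Python scripts to look and compute and a tool call to move; the robot and the scene stay as the last step left them, time stands still between calls to the robot, and variables do not carry over. Pictures are saved under pics/ and viewed, at most 10 in all, crops included, and the job is handed in when it is done.

Besides the shell and the picture viewer there is one more tool, called as a command line: name --argument value ..., lists and objects as JSON in quotes. servo_tool: Moves the arm, as the interface text tells. Its arguments: {"type":"object","properties":{"moves":{"type":"array"},"force":{"type":"number"}},"required":["moves"]}

```bash
mkdir -p pics; python3 - <<'E'
from rig import readout, imaging, manip
import cv2,numpy as np
s=readout.get_state();print({k:np.round(v,3) for k,v in s.items()})
for n in("top","side"):
    p,d=imaging.get_image(n);cv2.imwrite(f"pics/{n}0.png",p[:,:,::-1]);np.save(f"pics/{n}0.npy",d)
    c=imaging.calibration(n);print(n,{k:np.round(v,3).tolist() for k,v in c.items()})
E
```

```text
{'clock': np.float64(0.0), 'qpos': array([ 1.135,  0.277,  1.506,  0.   ,  1.361, -0.121]), 'qd': array([-0.002, -0.   ,  0.003, -0.002,  0.   , -0.   ]), 'effort': array([-2.0000e-03, -4.1677e+01, -2.4581e+01, -0.0000e+00,  1.1000e-02,
       -0.0000e+00]), 'position': array([0.178, 0.546, 0.303]), 'ee_rot': array([-0.   ,  0.157,  0.988, -0.001]), 'contact_force': array([0.014, 0.009, 0.199]), 'moment': array([ 0.012, -0.032,  0.027]), 'gripper_force': np.float64(0.0), 'width': np.float64(0.085)}
top {'intrinsics': [[381.605, 0.0, 320.11], [0.0, 381.605, 205.016], [0.0, 0.0, 1.0]], 'dist': [-0.006, 0.0, 0.0, 0.0, 0.0], 'R': [[0.055, -0.998, -0.003], [-0.975, -0.053, -0.216], [0.215, 0.015, -0.976]], 't': [-0.127, 0.542, 1.024]}
side {'intrinsics': [[361.006, 0.0, 314.212], [0.0, 361.006, 201.539], [0.0, 0.0, 1.0]], 'dist': [-0.004, 0.0, 0.0, 0.0, 0.0], 'R': [[-0.929, -0.368, -0.021], [-0.257, 0.689, -0.678], [0.264, -0.625, -0.735]], 't': [0.453, 0.242, 0.769]}
```

View pics/top0.png

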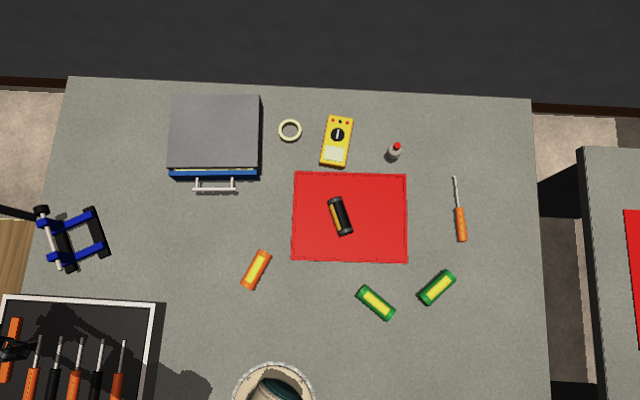

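View pics/side0.png

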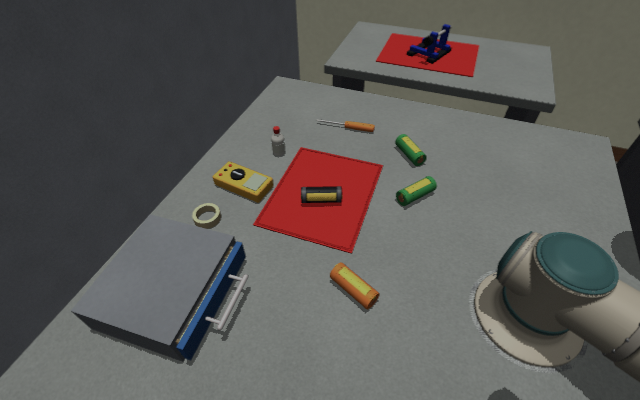

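Black pack on the mat at top (340,216) / side (321,194); look-alikes: orange at (256,270), green at (375,303) and (437,288). Only the black one with grey bands on the red mat fits, and an enlarged crop will confirm it.

```bash
cat > h.py <<'E'
from rig import readout, imaging, manip
import cv2,numpy as np
CAL={n:imaging.calibration(n) for n in("top","side")}
def norm(n,uv):
    c=CAL[n];return cv2.undistortPoints(np.array(uv,float).reshape(-1,1,2),np.array(c["intrinsics"]),np.array(c["dist"])).reshape(-1,2)
def plane(n,uv,z):
    c=CAL[n];R=np.array(c["R"]);t=np.array(c["t"]);C=-R.T@t
    d=np.c_[norm(n,uv),np.ones(len(np.atleast_2d(uv)))]@R
    return C+d*((z-C[2])/d[:,2])[:,None]
def tri(a,b):
    P=[np.c_[CAL[n]["R"],CAL[n]["t"]] for n in("top","side")]
    X=cv2.triangulatePoints(P[0],P[1],norm("top",a).T,norm("side",b).T);return (X[:3]/X[3]).T
def proj(n,X):
    c=CAL[n];return cv2.projectPoints(np.array(X,float).reshape(-1,1,3),cv2.Rodrigues(np.array(c["R"]))[0],np.array(c["t"]),np.array(c["intrinsics"]),np.array(c["dist"]))[0].reshape(-1,2)
def yaw():
    from scipy.spatial.transform import Rotation as Ro
    s=readout.get_state();w,x,y,z=s["ee_rot"];return s,Ro.from_quat([x,y,z,w]).as_matrix()
E
python3 - <<'E'
from h import *
im={n:cv2.imread(f"pics/{n}0.png") for n in CAL}
def crop(n,x,y,w,h,k): return cv2.resize(im[n][y:y+h,x:x+w],None,fx=k,fy=k,interpolation=cv2.INTER_CUBIC)
a=np.hstack([crop("top",310,190,57,50,7),crop("side",295,172,57,50,7)])
b=np.hstack([crop("top",160,160,114,50,3.5),crop("side",200,235,57*2,50*2,3.5)[:175]])
cv2.imwrite("pics/c1.png",np.vstack([a,b]));print(a.shape,b.shape)
for n in CAL:
    hsv=cv2.cvtColor(im[n],cv2.COLOR_BGR2HSV);H,S,V=cv2.split(hsv)
    red=(((H<6)|(H>174))&(S>150)&(V>120)).astype(np.uint8)
    N,l,st,ce=cv2.connectedComponentsWithStats(red);i=1+np.argmax(st[1:,4]);m=(l==i).astype(np.uint8)
    c=max(cv2.findContours(m,0,2)[0],key=cv2.contourArea);print(n,"mat",cv2.boxPoints(cv2.minAreaRect(c)).round(1).tolist(), plane(n,cv2.approxPolyDP(c,8,True).reshape(-1,2),.004)[:,:2].round(3).tolist())
    hull=np.zeros_like(m);cv2.drawContours(hull,[cv2.convexHull(c)],-1,1,-1);hull=cv2.erode(hull,np.ones((7,7)))
    pk=cv2.morphologyEx(hull&(1-m),2,np.ones((3,3),np.uint8));c=max(cv2.findContours(pk,0,2)[0],key=cv2.contourArea);r=cv2.minAreaRect(c);print("pack",r,cv2.boxPoints(r).round(1).tolist(),plane(n,[r[0]],.026).round(3))
    ye=(hull&(H>18)&(H<35)&(S>120)&(V>90)).astype(np.uint8);c=max(cv2.findContours(ye,0,2)[0],key=cv2.contourArea);r=cv2.minAreaRect(c);print("label",r,cv2.boxPoints(r).round(1).tolist())
    bl=((H>100)&(H<125)&(S>150)&(V>60)).astype(np.uint8);
    N,l,st,ce=cv2.connectedComponentsWithStats(bl);print([ (st[j].tolist()) for j in range(1,N) if st[j,4]>60])
print(proj("top",[[.178,.546,.303]]))
E
```

```text
(350, 798, 3) (175, 798, 3)
top mat [[290.3999938964844, 259.29998779296875], [293.1000061035156, 170.5], [409.70001220703125, 174.0], [407.0, 262.8999938964844]] [[0.662, -0.014], [0.396, -0.021], [0.406, -0.356], [0.671, -0.348]]
pack ((339.32806396484375, 216.0609893798828), (39.06515121459961, 15.89966869354248), 70.46334838867188) [[325.29998779296875, 200.3000030517578], [340.29998779296875, 195.0], [353.3999938964844, 231.8000030517578], [338.3999938964844, 237.10000610351562]] [[ 0.526 -0.154  0.026]]
label ((334.79998779296875, 216.90000915527344), (27.51181411743164, 4.110960960388184), 71.56504821777344) [[328.5, 204.5], [332.3999938964844, 203.1999969482422], [341.1000061035156, 229.3000030517578], [337.20001220703125, 230.60000610351562]]
[[169, 170, 88, 6, 391], [63, 210, 29, 19, 206], [35, 218, 12, 10, 77], [74, 241, 29, 19, 220], [46, 251, 12, 10, 79]]
side mat [[252.89999389648438, 224.3000030517578], [278.29998779296875, 135.39999389648438], [382.29998779296875, 165.10000610351562], [356.8999938964844, 254.0]] [[0.672, -0.351], [0.666, -0.013], [0.398, -0.019], [0.407, -0.356]]
pack ((321.5, 196.0), (20.0, 41.0), 90.0) [[301.0, 186.0], [342.0, 186.0], [342.0, 206.0], [301.0, 206.0]] [[ 0.525 -0.151  0.026]]
label ((321.0, 196.0), (6.0, 28.0), 90.0) [[307.0, 193.0], [335.0, 193.0], [335.0, 199.0], [307.0, 199.0]]
[[177, 242, 65, 108, 741]]
[[ -4.91259946 339.39899456]]
```

View pics/c1.png

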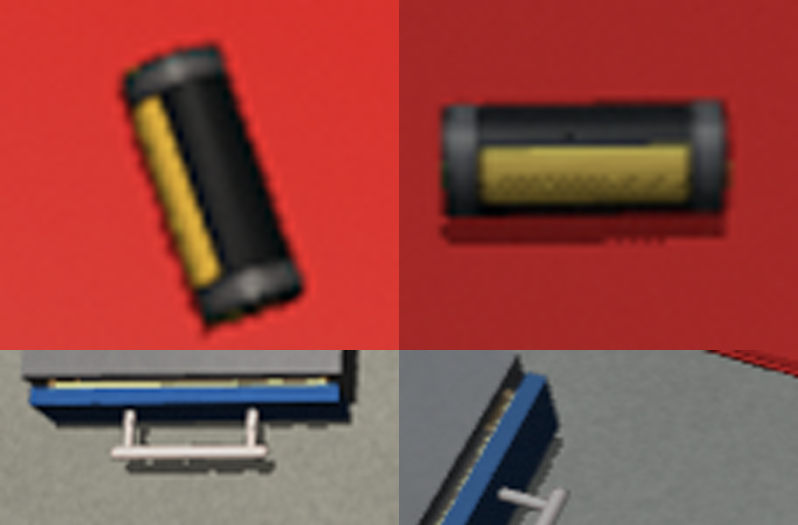

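The crop confirms it: black, grey end bands, yellow label facing +y (left in top view), on the mat. The handle bar is at top (192–236,189).

```bash
cat >> h.py <<'E'
def packfit(im,z=.026,roi=None):
    """im: dict BGR; silhouette centre/axis at height z from both views, label angle on the cylinder"""
    out={}
    for n in CAL:
        x0,y0,x1,y1=roi[n];h=cv2.cvtColor(im[n],cv2.COLOR_BGR2HSV);H,S,V=cv2.split(h)
        red=((H<8)|(H>172))&(S>140)
        m=np.zeros(H.shape,np.uint8);m[y0:y1,x0:x1]=(~red)[y0:y1,x0:x1]
        m=cv2.morphologyEx(m,2,np.ones((3,3),np.uint8));N,l,st,ce=cv2.connectedComponentsWithStats(m);m=l==1+np.argmax(st[1:,4])
        v,u=np.nonzero(m);r=cv2.minAreaRect(np.c_[u,v].astype(np.float32))
        b=cv2.boxPoints(r);e=b-np.roll(b,-1,0);i=np.argmax((e**2).sum(1)[:2]);o=(i+1)%4
        ends=np.array([(b[i]+b[(i+3)%4])/2,(b[(i+1)%4]+b[(i+2)%4])/2])
        P=plane(n,ends,z);P=P[np.argsort(P[:,0])]
        yl=m&(H>16)&(H<38)&(S>90)&(V>70);yy=np.nonzero(yl);out[n]=(P.mean(0),np.arctan2(*(P[1]-P[0])[[1,0]]),np.c_[yy[1],yy[0]],r)
        print(n,"centre",P.mean(0).round(4),"axis deg",np.degrees(out[n][1]).round(1),"len",np.linalg.norm(P[1]-P[0]).round(3),"nyel",len(yy[0]),np.round(r[0],1),np.round(r[1],1))
    return out
def labelang(uv,n,C,psi,r=.022):
    """angle from +z towards left (+normal) of label pixels, rad"""
    c=CAL[n];R=np.array(c["R"]);O=-R.T@np.array(c["t"]);d=np.c_[norm(n,uv),np.ones(len(uv))]@R
    nn=np.array([-np.sin(psi),np.cos(psi),0]);zz=np.array([0,0,1.])
    o=np.array([(O-C)@nn,(O-C)@zz]);D=np.c_[d@nn,d@zz]
    A=(D**2).sum(1);B=D@o;K=o@o-r*r;q=B*B-A*K;ok=q>0
    s=(-B[ok]-np.sqrt(q[ok]))/A[ok];p=o+D[ok]*s[:,None];return np.arctan2(p[:,0],p[:,1])
E
python3 - <<'E'
from h import *
im={n:cv2.imread(f"pics/{n}0.png") for n in CAL}
o=packfit(im,roi={"top":(310,185,370,245),"side":(290,170,355,220)})
C=(o["top"][0]+o["side"][0])/2;psi=o["top"][1]
print("tri centre",tri([o["top"][3][0]],[o["side"][3][0]]).round(4))
for n in CAL:
    a=np.degrees(labelang(o[n][2],n,C,psi));print(n,np.percentile(a,[2,10,50,90,98]).round(0),len(a))
for n,(x0,y0,x1,y1) in {"top":(180,182,250,196),"side":(200,268,256,335)}.items():
    h=cv2.cvtColor(im[n],cv2.COLOR_BGR2HSV)[y0:y1,x0:x1]
    m=((h[...,2]>(150))&(h[...,1]<60)).astype(np.uint8)
    for c in cv2.findContours(m,0,2)[0]:
        if cv2.contourArea(c)>15:
            r=cv2.minAreaRect(c);print(n,np.round(cv2.boxPoints(r)+[x0,y0],1).tolist(),len(c))
    print(np.percentile(h[...,2],[50,80,95]))
print(plane("top",[(192,189.4),(236.3,189.1)],.047),plane("side",[(247.4,275.6)],.047))
E
```

```text
top centre [ 0.5273 -0.1541  0.026 ] axis deg 21.8 len 0.114 nyel 120 [339.4 215.8] [38.5 14.8]
side centre [ 0.5293 -0.1577  0.026 ] axis deg 22.7 len 0.11 nyel 222 [321.  194.1] [15.2 40.2]
tri centre [[ 0.5269 -0.154   0.0301]]
top [31. 35. 51. 74. 84.] 120
side [31. 33. 54. 77. 84.] 222
top [[191.0, 182.0], [249.0, 182.0], [249.0, 195.0], [191.0, 195.0]] 87
[148. 156. 222.]
side [[204.9, 320.0], [232.8, 267.9], [247.4, 275.7], [219.5, 327.8]] 135
[118. 126. 157.]
[[0.57712347 0.27706835 0.047     ]
 [0.58502216 0.14861762 0.047     ]] [[0.58504793 0.15046308 0.047     ]]
```

```bash
cat > plan.py <<'E'
import sys
from h import *
def plan(p,az,N,digits=2):
    """rows (tool axes, units) to pos p with tool y at azimuth az deg, pointing down"""
    s,R=yaw();P=np.array(s["position"]);a=np.arctan2(R[1,1],R[0,1]);d=np.radians(az)-a
    d=(d+np.pi)%(2*np.pi)-np.pi
    print("now",P.round(4),"az",np.degrees(a).round(1),"turn deg",np.degrees(d).round(1),"q6",np.round(s["qpos"][5],2),"F",np.round(s["contact_force"],1),"w",round(s["width"],4),"clock",s["clock"])
    for k in range(N):
        y=np.array([np.cos(a),np.sin(a),0]);z=np.array([0,0,-1.]);x=np.cross(y,z)
        st=(p-P)/(N-k);u=np.round(np.array([st@x,st@y,st@z])/.2,digits);w=np.round(-d/(N-k)/.1,digits)
        P=P+.2*(u[0]*x+u[1]*y+u[2]*z);a-=.1*w;d+=.1*w
        print(u.tolist(),w)
    print("end",P.round(4),np.degrees(a).round(1))
if __name__=="__main__":
    v=[float(x) for x in sys.argv[1:]];plan(np.array(v[:3]),v[3],int(v[4]))
E
python3 - <<'E'
from h import *
psi=np.radians(22);nn=np.array([-np.sin(psi),np.cos(psi)]);print(np.array([.5275,-.155])+.0055*nn)
E
python3 plan.py .5255 -.150 .14 -68 25
```

```text
[ 0.52543966 -0.14990049]
now [0.1779 0.5464 0.3031] az 72.0 turn deg -140.0 q6 -0.12 F [0.  0.2 1.1] w 0.0851 clock 0.1
[-0.11, -0.11, 0.03] 0.98
[-0.12, -0.1, 0.03] 0.98
[-0.13, -0.09, 0.03] 0.98
[-0.14, -0.07, 0.03] 0.98
[-0.14, -0.06, 0.03] 0.98
[-0.15, -0.05, 0.03] 0.98
[-0.15, -0.03, 0.03] 0.98
[-0.15, -0.02, 0.03] 0.98
[-0.16, -0.0, 0.03] 0.98
[-0.16, 0.01, 0.03] 0.98
[-0.15, 0.03, 0.03] 0.98
[-0.15, 0.04, 0.03] 0.97
[-0.14, 0.06, 0.04] 0.98
[-0.14, 0.07, 0.03] 0.97
[-0.13, 0.09, 0.04] 0.98
[-0.12, 0.1, 0.03] 0.97
[-0.11, 0.11, 0.04] 0.98
[-0.1, 0.12, 0.03] 0.97
[-0.09, 0.13, 0.04] 0.98
[-0.08, 0.14, 0.03] 0.97
[-0.06, 0.14, 0.04] 0.98
[-0.05, 0.15, 0.03] 0.97
[-0.03, 0.15, 0.04] 0.98
[-0.02, 0.15, 0.03] 0.97
[-0.0, 0.15, 0.04] 0.98
end [ 0.5261 -0.1489  0.1391] -68.0
```

servo_tool --moves '[{"dp":[-0.11,-0.11,0.03],"delta_rot":[0,0,0.98],"fingers":0},{"dp":[-0.12,-0.1,0.03],"delta_rot":[0,0,0.98],"fingers":0},{"dp":[-0.13,-0.09,0.03],"delta_rot":[0,0,0.98],"fingers":0},{"dp":[-0.14,-0.07,0.03],"delta_rot":[0,0,0.98],"fingers":0},{"dp":[-0.14,-0.06,0.03],"delta_rot":[0,0,0.98],"fingers":0}]' --force 30

```text
clock: 0.6
position: [0.2488, 0.4065, 0.2733]
ee_rot: [0.0, 0.393, 0.919, -0.0]
contact_force: [0.2, -0.0, 0.1]
width: 0.012
gripper_force: 0.0
```

servo_tool --moves '[{"dp":[-0.15,-0.05,0.03],"delta_rot":[0,0,0.98],"fingers":0},{"dp":[-0.15,-0.03,0.03],"delta_rot":[0,0,0.98],"fingers":0},{"dp":[-0.15,-0.02,0.03],"delta_rot":[0,0,0.98],"fingers":0},{"dp":[-0.16,0,0.03],"delta_rot":[0,0,0.98],"fingers":0},{"dp":[-0.16,0.01,0.03],"delta_rot":[0,0,0.98],"fingers":0}]'

```text
clock: 1.1
position: [0.3171, 0.2659, 0.2435]
ee_rot: [-0.0, 0.605, 0.797, -0.0]
contact_force: [-0.5, -0.7, -0.6]
width: -0.0002
gripper_force: 0.0
```

servo_tool --moves '[{"dp":[-0.15,0.03,0.03],"delta_rot":[0,0,0.98],"fingers":0},{"dp":[-0.15,0.04,0.03],"delta_rot":[0,0,0.97],"fingers":0},{"dp":[-0.14,0.06,0.04],"delta_rot":[0,0,0.98],"fingers":0},{"dp":[-0.14,0.07,0.03],"delta_rot":[0,0,0.97],"fingers":0},{"dp":[-0.13,0.09,0.04],"delta_rot":[0,0,0.98],"fingers":0}]'

```text
clock: 1.6
position: [0.3868, 0.1275, 0.2096]
ee_rot: [-0.0, 0.779, 0.627, 0.0]
contact_force: [0.4, -0.0, -0.1]
width: -0.0
gripper_force: 0.0
```

servo_tool --moves '[{"dp":[-0.12,0.1,0.03],"delta_rot":[0,0,0.97],"fingers":0},{"dp":[-0.11,0.11,0.04],"delta_rot":[0,0,0.98],"fingers":0},{"dp":[-0.1,0.12,0.03],"delta_rot":[0,0,0.97],"fingers":0},{"dp":[-0.09,0.13,0.04],"delta_rot":[0,0,0.98],"fingers":0},{"dp":[-0.08,0.14,0.03],"delta_rot":[0,0,0.97],"fingers":0}]'

```text
clock: 2.1
position: [0.4577, -0.013, 0.1752]
ee_rot: [-0.0, 0.907, 0.42, -0.0]
contact_force: [0.1, -0.8, 0.0]
width: -0.0
gripper_force: 0.0
```

servo_tool --moves '[{"dp":[-0.06,0.14,0.04],"delta_rot":[0,0,0.98],"fingers":0},{"dp":[-0.05,0.15,0.03],"delta_rot":[0,0,0.97],"fingers":0},{"dp":[-0.03,0.15,0.04],"delta_rot":[0,0,0.98],"fingers":0},{"dp":[-0.02,0.15,0.03],"delta_rot":[0,0,0.97],"fingers":0},{"dp":[0,0.14,0.04],"delta_rot":[0,0,0.98],"fingers":0}]'

```text
clock: 2.6
position: [0.5257, -0.1482, 0.1394]
ee_rot: [-0.0, 0.982, 0.189, -0.0]
contact_force: [-0.6, -0.1, 0.4]
width: -0.0
gripper_force: 0.0
```

servo_tool --moves '[{"dp":[0,0.01,0.05],"delta_rot":[0,0,0],"fingers":0},{"dp":[0,0,0.02],"delta_rot":[0,0,0],"fingers":0},{"dp":[0,0,0.005],"delta_rot":[0,0,0],"fingers":0},{"dp":[0,0,0.005],"delta_rot":[0,0,0],"fingers":0}]'

```text
clock: 3.0
position: [0.5254, -0.1475, 0.1238]
ee_rot: [-0.0, 0.982, 0.191, -0.0]
contact_force: [-0.0, -0.7, 0.2]
width: -0.0001
gripper_force: 0.0
```

servo_tool --moves '[{"dp":[0,0,0.005],"delta_rot":[0,0,0],"fingers":0}]'

```text
clock: 3.1
position: [0.5259, -0.1478, 0.1232]
ee_rot: [0.0, 0.982, 0.191, 0.0]
contact_force: [0.6, 0.6, 0.3]
width: 0.0001
gripper_force: 0.0
```

servo_tool --moves '[{"dp":[0,0,0.005],"delta_rot":[0,0,0],"fingers":0}]'

```text
clock: 3.2
position: [0.5261, -0.1481, 0.1223]
ee_rot: [0.0, 0.982, 0.191, 0.0]
contact_force: [-0.2, -0.8, 0.5]
width: -0.0001
gripper_force: 0.0
```

servo_tool --moves '[{"dp":[0,0.01,0.005],"delta_rot":[0,0,0],"fingers":0}]'

```text
clock: 3.3
position: [0.5268, -0.15, 0.1212]
ee_rot: [0.0, 0.982, 0.191, 0.0]
contact_force: [-0.1, 0.3, 0.7]
width: -0.0001
gripper_force: 0.0
```

servo_tool --moves '[{"dp":[0,0,0.005],"delta_rot":[0,0,0],"fingers":0}]'

```text
clock: 3.4
position: [0.5272, -0.1507, 0.1205]
ee_rot: [0.0, 0.982, 0.191, 0.0]
contact_force: [-2.7, 0.4, 9.7]
width: -0.0
gripper_force: 5.0
```

servo_tool --moves '[{"dp":[0,0,0.002],"delta_rot":[0,0,0],"fingers":0}]'

```text
clock: 3.5
position: [0.5273, -0.1509, 0.1205]
ee_rot: [0.001, 0.982, 0.191, 0.001]
contact_force: [-1.5, -0.7, 6.7]
width: 0.0002
gripper_force: 4.0
```

servo_tool --moves '[{"dp":[0,0.015,0],"delta_rot":[0,0,0],"fingers":0},{"dp":[0,0.02,0],"delta_rot":[0,0,0],"fingers":0},{"dp":[0,0.02,0],"delta_rot":[0,0,0],"fingers":0},{"dp":[0,0.02,0],"delta_rot":[0,0,0],"fingers":0},{"dp":[0,0.015,0],"delta_rot":[0,0,0],"fingers":0}]'

```text
clock: 4.0
position: [0.534, -0.1678, 0.1206]
ee_rot: [0.001, 0.982, 0.191, 0.001]
contact_force: [-1.4, -0.5, 5.7]
width: -0.0
gripper_force: 3.0
```

```bash
cat > look.py <<'E'
import sys
from h import *
def grab(tag):
    im={}
    for n in CAL:
        p,_=imaging.get_image(n);im[n]=np.ascontiguousarray(p[:,:,::-1]);cv2.imwrite(f"pics/{n}_{tag}.png",im[n])
    return im
def crops(im,X,tag,hw=40,k=5):
    o=[]
    for n in CAL:
        u,v=proj(n,[X])[0].astype(int);o.append(cv2.resize(im[n][v-hw:v+hw,u-hw:u+hw],None,fx=k,fy=k,interpolation=cv2.INTER_CUBIC));print(n,"crop origin",u-hw,v-hw)
    cv2.imwrite(f"pics/crop_{tag}.png",np.hstack(o))
if __name__=="__main__":
    im=grab(sys.argv[1]);crops(im,[float(x) for x in sys.argv[2:5]],sys.argv[1]);s,R=yaw();print(s["contact_force"].round(1),s["position"].round(4))
E
python3 look.py s1 .53 -.16 .026
```

```text
top crop origin 301 174
side crop origin 281 153
[-0.9 -0.2  4.6] [ 0.5341 -0.1681  0.1205]
```

View pics/crop_s1.png

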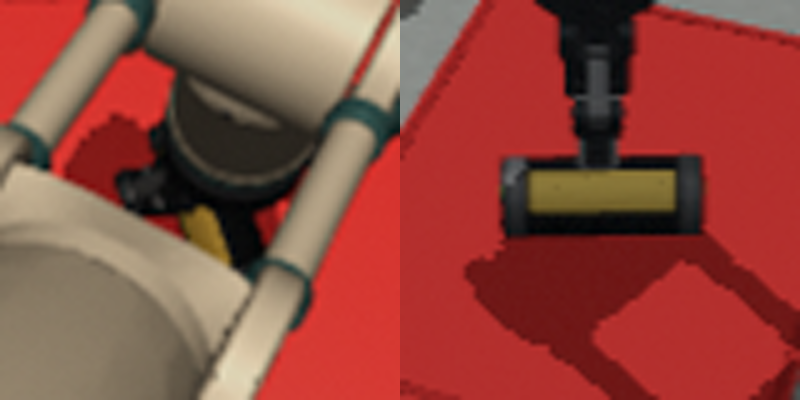

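Side view: label now at crop rows 170–213 (higher on the pack), so it rolls without slipping. Measuring the angle.

```bash
cat >> h.py <<'E'
def lab(im,C,psi,n,hw=30):
    u,v=proj(n,[C])[0].astype(int);h=cv2.cvtColor(im[n],cv2.COLOR_BGR2HSV);H,S,V=cv2.split(h)
    m=np.zeros(H.shape,bool);m[v-hw:v+hw,u-hw:u+hw]=True
    yy=np.nonzero(m&(H>16)&(H<38)&(S>90)&(V>70));a=np.degrees(labelang(np.c_[yy[1],yy[0]],n,C,psi))
    print(n,len(a),np.percentile(a,[2,10,50,90,98]).round(0))
E
python3 - <<'E'
from h import *
psi=np.radians(22);nn=np.array([-np.sin(psi),np.cos(psi),0])
C0=np.array([.5275,-.155,.026])
lab({n:cv2.imread(f"pics/{n}0.png") for n in CAL},C0,psi,"side")
lab({n:cv2.imread(f"pics/{n}_s1.png") for n in CAL},C0-.0092*nn,psi,"side")
E
```

```text
side 222 [29. 31. 52. 74. 81.]
side 232 [ 0.  4. 30. 54. 56.]
```

servo_tool --moves '[{"dp":[0,0,-0.04],"delta_rot":[0,0,0],"fingers":0},{"dp":[0,-0.055,0],"delta_rot":[0,0,0],"fingers":0},{"dp":[0,0,0.03],"delta_rot":[0,0,0],"fingers":0},{"dp":[0,0,0.007],"delta_rot":[0,0,0],"fingers":0},{"dp":[0,0,0.003],"delta_rot":[0,0,0],"fingers":0}]'

```text
clock: 4.6
position: [0.5293, -0.157, 0.1202]
ee_rot: [0.0, 0.982, 0.191, -0.0]
contact_force: [-2.7, -0.3, 13.1]
width: -0.0001
gripper_force: 6.4
```

servo_tool --moves '[{"dp":[0,0,0],"delta_rot":[0,0,0],"fingers":0}]'

```text
clock: 4.7
position: [0.5294, -0.1571, 0.1204]
ee_rot: [0.001, 0.982, 0.191, -0.0]
contact_force: [-1.8, -0.1, 9.3]
width: -0.0002
gripper_force: 4.8
```

servo_tool --moves '[{"dp":[0,0.02,0],"delta_rot":[0,0,0],"fingers":0},{"dp":[0,0.025,0],"delta_rot":[0,0,0],"fingers":0},{"dp":[0,0.025,0],"delta_rot":[0,0,0],"fingers":0},{"dp":[0,0.02,0],"delta_rot":[0,0,0],"fingers":0},{"dp":[0,0.01,0],"delta_rot":[0,0,0],"fingers":0}]'

```text
clock: 5.2
position: [0.537, -0.1762, 0.1205]
ee_rot: [0.001, 0.982, 0.191, 0.0]
contact_force: [-2.2, -0.8, 9.9]
width: -0.0002
gripper_force: 5.1
```

servo_tool --moves '[{"dp":[0,0,-0.03],"delta_rot":[0,0,0],"fingers":0},{"dp":[0,0,-0.12],"delta_rot":[0,0,0],"fingers":0},{"dp":[-0.02,-0.25,-0.25],"delta_rot":[0,0,0],"fingers":0.7},{"dp":[0,-0.25,-0.2],"delta_rot":[0,0,0],"fingers":0.7},{"dp":[0,-0.25,0],"delta_rot":[0,0,0],"fingers":0.7}]'

```text
clock: 5.7
position: [0.4902, -0.0615, 0.2196]
ee_rot: [0.002, 0.982, 0.19, 0.004]
contact_force: [1.2, 1.1, 0.5]
width: 0.0431
gripper_force: 0.0
```

```bash
python3 look.py s2 .535 -.174 .026; python3 - <<'E'
from h import *
im={n:cv2.imread(f"pics/{n}_s2.png") for n in CAL}
roi={}
for n in CAL:
    u,v=proj(n,[[.535,-.174,.026]])[0].astype(int);roi[n]=(u-32,v-26,u+32,v+26)
roi["top"]=(roi["top"][0],roi["top"][1],roi["top"][2],roi["top"][3]+4)
o=packfit(im,roi=roi)
print(tri([o["top"][3][0]],[o["side"][3][0]]).round(4))
for n in CAL: lab(im,o[n][0],o[n][1],n)
E
```

```text
top crop origin 306 173
side crop origin 281 149
[-1.3 -0.1 -0.1] [ 0.4843 -0.0565  0.2164]
top centre [ 0.5527 -0.1094  0.026 ] axis deg 3.0 len 0.117 nyel 0 [324.5 206.5] [39. 21.]
side centre [ 0.5468 -0.1994  0.026 ] axis deg 20.4 len 0.11 nyel 133 [320.5 182.5] [39. 39.]
[[ 0.5221 -0.1113  0.1188]]Traceback (most recent call last):
  File "<stdin>", line 9, in <module>
  File "h.py", line 44, in lab
    print(n,len(a),np.percentile(a,[2,10,50,90,98]).round(0))
                   ~~~~~~~~~~~~~^^^^^^^^^^^^^^^^^^^
    return _quantile_unchecked(
        a, q, axis, out, overwrite_input, method, keepdims, weights)
    return _ureduce(a,
                    func=_quantile_ureduce_func,
    ...<5 lines>...
                    overwrite_input=overwrite_input,
                    method=method)
    r = func(a, **kwargs)
    result = _quantile(arr,
                       quantiles=q,
    ...<2 lines>...
                       out=out,
                       weights=wgt)
    slices_having_nans = np.isnan(arr[-1, ...])
                                  ~~~^^^^^^^^^
IndexError: index -1 is out of bounds for axis 0 with size 0
```

View pics/crop_s2.png

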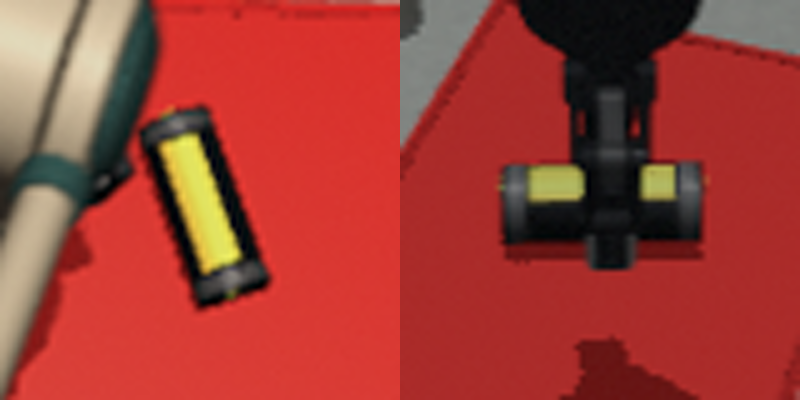

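Top view: label (crop 160–240 × 135–275) nearly centred on the pack, pack clear on the mat. Now measure its angle.

```bash
python3 - <<'E'
from h import *
im={n:cv2.imread(f"pics/{n}_s2.png") for n in CAL}
t=im["top"].copy();
for n in ["top"]:
    h=cv2.cvtColor(t,cv2.COLOR_BGR2HSV);H,S,V=cv2.split(h)
    m=np.zeros(H.shape,np.uint8);m[192:238,333:362]=(~(((H<8)|(H>172))&(S>140)))[192:238,333:362]
    N,l,st,ce=cv2.connectedComponentsWithStats(m);m=l==1+np.argmax(st[1:,4]);v,u=np.nonzero(m);r=cv2.minAreaRect(np.c_[u,v].astype(np.float32));b=cv2.boxPoints(r);print(r)
    e=np.linalg.norm(b-np.roll(b,-1,0),axis=1);i=int(e[0]<e[1])
    E=np.array([(b[i]+b[(i+3)%4])/2,(b[(i+1)%4]+b[(i+2)%4])/2]);P=plane(n,E,.026);P=P[np.argsort(P[:,0])];C=P.mean(0);psi=np.arctan2(P[1,1]-P[0,1],P[1,0]-P[0,0]);print(C,np.degrees(psi),np.linalg.norm(P[1]-P[0]))
print("tool dead reckoning",np.array([.5275,-.155])+.0193*np.array([.375,-.927]))
for CC in (C,np.array([.5347,-.1728,.026])):
  for k in CAL: lab(im,CC,psi,k)
  for d in (-.002,.002): lab(im,CC+d*np.array([-np.sin(psi),np.cos(psi),0]),psi,"side")
E
```

```text
((346.06201171875, 213.2956085205078), (39.21501922607422, 14.267772674560547), 70.01689147949219)
[ 0.53578465 -0.17299183  0.026     ] 22.051227087103886 0.11566609196335245
tool dead reckoning [ 0.5347375 -0.1728911]
top 246 [-22. -15.  11.  37.  44.]
side 129 [-37. -24.  10.  31.  37.]
side 133 [-24. -16.  13.  35.  41.]
side 116 [-25. -21.  10.  28.  34.]
top 246 [-23. -17.   9.  36.  42.]
side 122 [-29. -17.  10.  30.  36.]
side 133 [-28. -18.  11.  34.  40.]
side 115 [-28. -22.   9.  27.  33.]
```

```bash
python3 plan.py .534 -.170 .128 -68 4
```

```text
now [ 0.4843 -0.0565  0.2164] az -67.8 turn deg -0.2 q6 0.92 F [-1.3 -0.1 -0.1] w 0.058 clock 5.8
[0.0, 0.15, 0.11] 0.01
[0.01, 0.16, 0.11] 0.01
[0.0, 0.15, 0.11] 0.01
[0.01, 0.16, 0.11] 0.01
end [ 0.5348 -0.1699  0.1284] -68.0
```

servo_tool --moves '[{"dp":[0,0.15,0],"delta_rot":[0,0,0],"fingers":0},{"dp":[0,0.16,0.11],"delta_rot":[0,0,0],"fingers":0},{"dp":[0,0.15,0.11],"delta_rot":[0,0,0],"fingers":0},{"dp":[0,0.15,0.11],"delta_rot":[0,0,0],"fingers":0},{"dp":[0,0,0.09],"delta_rot":[0,0,0],"fingers":0}]'

```text
clock: 6.3
position: [0.5351, -0.178, 0.1302]
ee_rot: [0.001, 0.982, 0.19, 0.0]
contact_force: [0.4, -0.2, -0.9]
width: 0.0002
gripper_force: 0.0
```

servo_tool --moves '[{"dp":[0,0,0.02],"delta_rot":[0,0,0],"fingers":0},{"dp":[0,0,0],"delta_rot":[0,0,0],"fingers":0}]'

```text
clock: 6.5
position: [0.5326, -0.174, 0.1268]
ee_rot: [-0.001, 0.982, 0.191, -0.001]
contact_force: [-0.4, 0.1, -0.5]
width: -0.0003
gripper_force: 0.0
```

servo_tool --moves '[{"dp":[0,-0.01,0.02],"delta_rot":[0,0,0],"fingers":0},{"dp":[0,0,0],"delta_rot":[0,0,0],"fingers":0}]'

```text
clock: 6.7
position: [0.5325, -0.1718, 0.1245]
ee_rot: [0.0, 0.982, 0.191, 0.0]
contact_force: [-0.9, 0.0, 0.1]
width: 0.0003
gripper_force: 0.0
```

servo_tool --moves '[{"dp":[0,0,0.005],"delta_rot":[0,0,0],"fingers":0},{"dp":[0,0,0],"delta_rot":[0,0,0],"fingers":0}]'

```text
clock: 6.9
position: [0.5328, -0.1723, 0.1236]
ee_rot: [0.0, 0.982, 0.191, 0.0]
contact_force: [-0.3, 0.1, 0.2]
width: 0.0002
gripper_force: 0.0
```

servo_tool --moves '[{"dp":[0,0,0.01],"delta_rot":[0,0,0],"fingers":0},{"dp":[0,0,0.003],"delta_rot":[0,0,0],"fingers":0}]'

```text
clock: 7.1
position: [0.5327, -0.1725, 0.1205]
ee_rot: [0.0, 0.982, 0.191, 0.0]
contact_force: [-0.6, 0.6, 5.8]
width: -0.0002
gripper_force: 2.8
```

servo_tool --moves '[{"dp":[0,0,0.003],"delta_rot":[0,0,0],"fingers":0},{"dp":[0,0,0],"delta_rot":[0,0,0],"fingers":0}]'

```text
clock: 7.3
position: [0.5329, -0.1729, 0.1205]
ee_rot: [0.0, 0.982, 0.191, 0.0]
contact_force: [-0.2, -0.3, 4.8]
width: 0.0001
gripper_force: 2.4
```

servo_tool --moves '[{"dp":[0,0.015,0],"delta_rot":[0,0,0],"fingers":0},{"dp":[0,0.015,0],"delta_rot":[0,0,0],"fingers":0},{"dp":[0,0.005,0],"delta_rot":[0,0,0],"fingers":0},{"dp":[0,0,0],"delta_rot":[0,0,0],"fingers":0}]'

```text
clock: 7.7
position: [0.5356, -0.1796, 0.1205]
ee_rot: [0.001, 0.982, 0.191, 0.0]
contact_force: [-1.6, -1.4, 6.0]
width: -0.0004
gripper_force: 2.8
```

servo_tool --moves '[{"dp":[0,0,-0.05],"delta_rot":[0,0,0],"fingers":0},{"dp":[0,0,-0.25],"delta_rot":[0,0,0],"fingers":0},{"dp":[0,0,-0.25],"delta_rot":[0,0,0],"fingers":0},{"dp":[-0.15,0.2,0],"delta_rot":[0,0,0],"fingers":0},{"dp":[-0.15,0.2,0],"delta_rot":[0,0,0],"fingers":0}]'

```text
clock: 8.2
position: [0.5107, -0.276, 0.2328]
ee_rot: [0.002, 0.981, 0.193, 0.002]
contact_force: [0.2, -1.1, -0.3]
width: -0.0001
gripper_force: 0.0
```

servo_tool --moves '[{"dp":[-0.15,0.2,0],"delta_rot":[0,0,0],"fingers":0},{"dp":[-0.15,0.2,0],"delta_rot":[0,0,0],"fingers":0},{"dp":[-0.15,0.2,0],"delta_rot":[0,0,0],"fingers":0},{"dp":[-0.15,0.2,0],"delta_rot":[0,0,0],"fingers":0},{"dp":[-0.15,0.2,0],"delta_rot":[0,0,0],"fingers":0}]'

```text
clock: 8.7
position: [0.4446, -0.519, 0.2301]
ee_rot: [-0.0, 0.982, 0.191, 0.0]
contact_force: [1.2, -0.3, -0.1]
width: -0.0
gripper_force: 0.0
```

```bash
python3 look.py s3 .536 -.176 .026; python3 - <<'E'
from h import *
im={n:cv2.imread(f"pics/{n}_s3.png") for n in CAL}
o=packfit(im,roi={"top":(325,185,372,245),"side":(285,160,355,212)})
print(tri([o["top"][3][0]],[o["side"][3][0]]).round(4))
C=o["top"][0];psi=o["top"][1]
nn=np.array([-np.sin(psi),np.cos(psi),0])
for d in(-.002,0,.002):
  for n in CAL: lab(im,C+d*nn,psi,n)
E
```

```text
top crop origin 307 173
side crop origin 281 148
[0.4 0.5 0.3] [ 0.4431 -0.5239  0.2294]
top centre [ 0.5195 -0.1751  0.026 ] axis deg 2.3 len 0.148 nyel 243 [346.5 219. ] [50. 43.]
side centre [ 0.537  -0.1777  0.026 ] axis deg 20.4 len 0.111 nyel 190 [321.  188.5] [15. 40.]
[[ 0.5262 -0.1734  0.031 ]]
top 239 [-58. -35.   5.  39.  62.]
side 164 [-33. -18.  10.  38.  48.]
top 239 [-75. -42.  -0.  33.  53.]
side 155 [-34. -20.   7.  34.  44.]
top 233 [-66. -39.  -5.  32.  47.]
side 145 [-35. -23.   4.  31.  41.]
```

View pics/crop_s3.png

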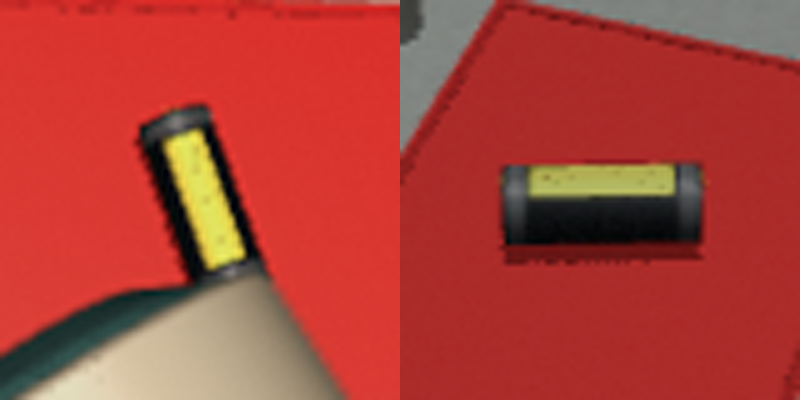

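```bash
cat >> h.py <<'E'
def strip(im,n,C,psi,half=.03):
    """cross-section at the pack's middle: silhouette edges and label edges (perp offset from C on plane z=C[2])"""
    a=np.array([np.cos(psi),np.sin(psi),0]);b=np.array([-np.sin(psi),np.cos(psi),0])
    p=np.arange(-.045,.0451,.0005);q=np.linspace(-half,half,41)
    X=C+p[:,None,None]*b+q[None,:,None]*a;uv=proj(n,X.reshape(-1,3)).astype(np.float32).reshape(len(p),len(q),2)
    s=cv2.remap(im[n],uv[...,0],uv[...,1],cv2.INTER_LINEAR)
    h=cv2.cvtColor(s,cv2.COLOR_BGR2HSV);H,S,V=[x.astype(int) for x in cv2.split(h)]
    bl=(s[...,2].astype(int)<95)|((H>16)&(H<40)&(S>90));ye=(H>16)&(H<40)&(S>90)&(V>85)
    f=lambda m:(lambda w:(w.min(),w.max()))(p[m.mean(1)>.5]) if (m.mean(1)>.5).any() else None
    return f(bl),f(ye)
def roll(im,C,psi,n,half=.03,r=.022):
    """label angle (deg) from edges against the silhouette's middle; ray geometry in the cross-section"""
    (lo,hi),(yl,yh)=strip(im,n,C,psi,half)
    c=CAL[n];R=np.array(c["R"]);O=-R.T@np.array(c["t"]);b=np.array([-np.sin(psi),np.cos(psi),0])
    ob=(O-C)@b;oz=O[2]-C[2];g=lambda x:np.arctan2(x-ob,oz)   # ray angle about camera
    m=(g(lo)+g(hi))/2;D=np.hypot(ob,oz)
    cen=ob+oz*np.tan(m);al=[]
    dist=oz/np.cos(m)
    for y in(yl,yh):
        d=g(y)-m;k=np.clip(dist*np.sin(d)/r,-1,1);al.append(np.degrees(np.arcsin(k)-d-m))
    print(n,"centre perp off mm",round(cen*1e3,1),"silh mm",round((hi-lo)*1e3,1),"label edges deg",np.round(al,1),"mid",round(np.mean(al),1))
E
python3 - <<'E'
from h import *
for t,C,hf in(("0",[.5275,-.155,.026],.03),("_s2",[.535,-.173,.026],.03),("_s3",[.5365,-.176,.026],.02)):
    im={n:cv2.imread(f"pics/{n}{t}.png") for n in CAL};C=np.array(C);psi=np.radians(22)
    for n in CAL:
        if t=="_s2" and n=="side":continue
        try: roll(im,C,psi,n,hf)
        except Exception as e: print(n,e)
E
```

```text
top centre perp off mm -0.2 silh mm 41.5 label edges deg [28.9 74.8] mid 51.9
side centre perp off mm -1.1 silh mm 62.5 label edges deg [28.2 76.4] mid 52.3
top centre perp off mm 0.3 silh mm 43.5 label edges deg [-24.3  43.1] mid 9.4
top centre perp off mm 0.8 silh mm 43.5 label edges deg [-33.7  34.2] mid 0.3
side centre perp off mm -0.8 silh mm 63.0 label edges deg [-44.   30.7] mid -6.6
```

Label angle 0.3° (top) with the side's lower edge consistent: the label is up and at rest. Now the handle from two views.

```bash
python3 - <<'E'
from h import *
im={n:cv2.imread(f"pics/{n}0.png") for n in CAL}
R={}
for n,(x0,y0,x1,y1),t in (("top",(188,186,242,194),185),("side",(203,268,256,335),170)):
    h=cv2.cvtColor(im[n],cv2.COLOR_BGR2HSV)[y0:y1,x0:x1]
    m=((h[...,2]>t)&(h[...,1]<60)).astype(np.uint8)
    if n=="side": m=cv2.morphologyEx(m,2,np.ones((2,2),np.uint8))
    c=max(cv2.findContours(m,0,2)[0],key=cv2.contourArea);r=cv2.minAreaRect(c);print(n,m.sum(),np.round(cv2.boxPoints(r)+[x0,y0],1).tolist())
    print("\n".join("".join(".#"[k] for k in q) for q in m[:8 if n=="top" else 70]))
E
python3 plan.py .45 .0 .24 3.5 12
```

```text
top 100 [[192.0, 186.0], [235.0, 186.0], [235.0, 189.0], [192.0, 189.0]]
........#..................................##.........
.......###.............###................###.........
....############################################......
....############################################......
......................................................
......................................................
......................................................
......................................................
now [ 0.4431 -0.5239  0.2294] az -68.3 turn deg 71.8 q6 0.22 F [0.4 0.5 0.3] w -0.0002 clock 8.8
[0.08, -0.2, -0.0] -1.04
[0.1, -0.19, -0.0] -1.05
[0.12, -0.18, -0.01] -1.04
[0.14, -0.17, -0.0] -1.05
[0.16, -0.15, -0.01] -1.04
[0.17, -0.13, -0.0] -1.05
[0.19, -0.11, -0.01] -1.04
[0.2, -0.1, -0.0] -1.05
[0.21, -0.07, -0.01] -1.04
[0.21, -0.05, -0.0] -1.05
[0.22, -0.03, -0.01] -1.04
[0.22, -0.01, -0.0] -1.05
end [0.4494 0.0006 0.2394] 3.5Traceback (most recent call last):
  File "<stdin>", line 8, in <module>
ValueError: max() iterable argument is empty
```

```bash
python3 - <<'E'
from h import *
im=cv2.imread("pics/side0.png")
x0,y0,x1,y1=200,268,256,335
h=cv2.cvtColor(im,cv2.COLOR_BGR2HSV)[y0:y1,x0:x1]
m=((h[...,2]>140)&(h[...,1]<60)).astype(np.uint8)
for i,q in enumerate(m): print(y0+i,"".join(".#"[k] for k in q))
E
```

```text
268 ........................................................
269 ........................................................
270 ........................................................
271 ........................................................
272 ........................................................
273 ........................................................
274 ........................................................
275 .............................####...........###.........
276 .............................########......####.........
277 ................................#########..###..........
278 ...................................###########..........
279 .......................................######...........
280 .........................................####...........
281 .........................................###............
282 ........................................####............
283 ........................................###.............
284 .......................................####.............
285 .......................................###..............
28
[... 2286 characters left out ...]
.............................
324 ...................###..................................
325 ..................####..................................
326 ..................###...................................
327 ..................###...................................
328 ...................#....................................
329 ........................................................
330 ........................................................
331 ........................................................
332 ........................................................
333 ........................................................
334 ........................................................
```

```bash
python3 - <<'E'
from h import *
P=tri([(191.7,188.5),(235.5,188.5)],[(219,327.7),(245.2,275)]);print(P.round(4),np.linalg.norm(P[0]-P[1]));m=P.mean(0);d=P[0]-P[1];print("mid",m.round(4),"yaw",np.degrees(np.arctan2(-d[0],d[1])))
Q=plane("top",[(191.7,188.5),(235.5,188.5)],.047);Q2=plane("side",[(219,327.7),(245.2,275)],.047);print(Q.mean(0),Q2.mean(0),[np.degrees(np.arctan2(-(q[0]-q[1])[0],(q[0]-q[1])[1])) for q in(Q,Q2)])
# orange look-alike extents, bench height ~22mm
im=cv2.imread("pics/top0.png");H,S,V=cv2.split(cv2.cvtColor(im,cv2.COLOR_BGR2HSV))
m=np.zeros(H.shape,bool);m[240:300,235:280]=((S>120)&(V>100))[240:300,235:280];v,u=np.nonzero(m);p=plane("top",np.c_[u,v],.03);print("orange x",p[:,0].min(),p[:,0].max(),"y",p[:,1].min(),p[:,1].max())
for n,uv in(("top",[(167,166),(260,166)]),):print("cab front top corners",plane(n,uv,.085))
E
```

```text
[[0.5786 0.2767 0.0514]
 [0.588  0.1513 0.0482]] 0.12572274761680866
mid [0.5833 0.214  0.0498] yaw 4.301864426461011
[0.58322478 0.21470452 0.047     ] [0.5854054  0.21310086 0.047     ] [np.float64(3.1175117628882756), np.float64(4.533194126116042)]
orange x 0.30512055342354116 0.4175115375644661 y 0.0343487509282826 0.11491973321194623
cab front top corners [[0.63223611 0.34306089 0.085     ]
 [0.64650616 0.07912616 0.085     ]]
```

```bash
python3 plan.py .584 .214 .19 3.7 20
```

```text
now [ 0.4431 -0.5239  0.2294] az -68.3 turn deg 72.0 q6 0.22 F [0.4 0.5 0.3] w -0.0002 clock 8.8
[0.1, -0.16, 0.01] -0.63
[0.11, -0.15, 0.01] -0.63
[0.12, -0.14, 0.01] -0.63
[0.13, -0.14, 0.01] -0.63
[0.14, -0.13, 0.01] -0.63
[0.14, -0.12, 0.01] -0.63
[0.15, -0.11, 0.01] -0.63
[0.16, -0.1, 0.01] -0.63
[0.17, -0.09, 0.01] -0.63
[0.17, -0.08, 0.01] -0.63
[0.17, -0.07, 0.01] -0.63
[0.18, -0.06, 0.01] -0.63
[0.18, -0.05, 0.01] -0.63
[0.18, -0.03, 0.01] -0.63
[0.19, -0.02, 0.01] -0.63
[0.19, -0.01, 0.01] -0.62
[0.19, 0.0, 0.01] -0.63
[0.19, 0.01, 0.01] -0.62
[0.18, 0.03, 0.01] -0.63
[0.19, 0.03, 0.01] -0.62
end [0.583  0.2149 0.1894] 3.7
```

servo_tool --moves '[{"dp":[0.1,-0.16,0.01],"delta_rot":[0,0,-0.63],"fingers":0.4},{"dp":[0.11,-0.15,0.01],"delta_rot":[0,0,-0.63],"fingers":0.4},{"dp":[0.12,-0.14,0.01],"delta_rot":[0,0,-0.63],"fingers":0.4},{"dp":[0.13,-0.14,0.01],"delta_rot":[0,0,-0.63],"fingers":0.4},{"dp":[0.14,-0.13,0.01],"delta_rot":[0,0,-0.63],"fingers":0.4}]'

```text
clock: 9.3
position: [0.4799, -0.33, 0.2199]
ee_rot: [-0.0, 0.939, 0.343, 0.0]
contact_force: [0.7, 0.0, 0.5]
width: 0.034
gripper_force: 0.0
```

servo_tool --moves '[{"dp":[0.14,-0.12,0.01],"delta_rot":[0,0,-0.63],"fingers":0.4},{"dp":[0.15,-0.11,0.01],"delta_rot":[0,0,-0.63],"fingers":0.4},{"dp":[0.16,-0.1,0.01],"delta_rot":[0,0,-0.63],"fingers":0.4},{"dp":[0.17,-0.09,0.01],"delta_rot":[0,0,-0.63],"fingers":0.4},{"dp":[0.17,-0.08,0.01],"delta_rot":[0,0,-0.63],"fingers":0.4}]'

```text
clock: 9.8
position: [0.5135, -0.1451, 0.2101]
ee_rot: [-0.0, 0.874, 0.487, 0.0]
contact_force: [1.7, 0.3, 0.5]
width: 0.0339
gripper_force: 0.0
```

servo_tool --moves '[{"dp":[0.17,-0.07,0.01],"delta_rot":[0,0,-0.63],"fingers":0.4},{"dp":[0.18,-0.06,0.01],"delta_rot":[0,0,-0.63],"fingers":0.4},{"dp":[0.18,-0.05,0.01],"delta_rot":[0,0,-0.63],"fingers":0.4},{"dp":[0.18,-0.03,0.01],"delta_rot":[0,0,-0.63],"fingers":0.4},{"dp":[0.19,-0.02,0.01],"delta_rot":[0,0,-0.63],"fingers":0.4}]'

```text
clock: 10.3
position: [0.5467, 0.0384, 0.2001]
ee_rot: [-0.0, 0.786, 0.618, 0.0]
contact_force: [0.8, 0.1, 0.4]
width: 0.0342
gripper_force: 0.0
```

servo_tool --moves '[{"dp":[0.19,-0.01,0.01],"delta_rot":[0,0,-0.62],"fingers":0.4},{"dp":[0.19,0,0.01],"delta_rot":[0,0,-0.63],"fingers":0.4},{"dp":[0.19,0.01,0.01],"delta_rot":[0,0,-0.62],"fingers":0.4},{"dp":[0.18,0.03,0.01],"delta_rot":[0,0,-0.63],"fingers":0.4},{"dp":[0.19,0.03,0.01],"delta_rot":[0,0,-0.62],"fingers":0.4}]'

```text
clock: 10.8
position: [0.5808, 0.2242, 0.1901]
ee_rot: [-0.0, 0.681, 0.732, 0.0]
contact_force: [1.2, -0.6, 0.1]
width: 0.034
gripper_force: 0.0
```

servo_tool --moves '[{"dp":[0,0,0],"delta_rot":[0,0,0],"fingers":0.4},{"dp":[0,0,0],"delta_rot":[0,0,0],"fingers":0.4},{"dp":[0,0,0],"delta_rot":[0,0,0],"fingers":0.4}]'

```text
clock: 11.1
position: [0.5806, 0.2216, 0.1899]
ee_rot: [-0.0, 0.682, 0.731, -0.0]
contact_force: [0.2, -1.3, -0.1]
width: 0.0342
gripper_force: 0.0
```

```bash
python3 plan.py .584 .214 .101 3.7 3; python3 - <<'E'
from h import *
p,_=imaging.get_image("side");im={"side":p[:,:,::-1].copy()};roll(im,np.array([.5365,-.176,.026]),np.radians(22),"side",.015)
E
```

```text
now [0.5806 0.2216 0.1899] az 4.0 turn deg -0.3 q6 0.18 F [ 0.2 -1.3 -0.1] w 0.0342 clock 11.1
[-0.01, 0.0, 0.15] 0.02
[-0.01, 0.01, 0.15] 0.02
[-0.02, 0.0, 0.14] 0.01
end [0.5831 0.2137 0.1019] 3.7
side centre perp off mm -0.8 silh mm 63.0 label edges deg [-44.   30.7] mid -6.6
```

servo_tool --moves '[{"dp":[-0.02,0.005,0.1],"delta_rot":[0,0,0],"fingers":0.4},{"dp":[-0.02,0,0.1],"delta_rot":[0,0,0],"fingers":0.4},{"dp":[0,0,0.05],"delta_rot":[0,0,0],"fingers":0.4},{"dp":[0,0,0],"delta_rot":[0,0,0],"fingers":0.4}]'

```text
clock: 11.55
position: [0.5819, 0.2131, 0.1385]
ee_rot: [-0.001, 0.683, 0.731, -0.001]
contact_force: [0.7, 0.4, -0.2]
width: 0.0342
gripper_force: 0.0
```

servo_tool --moves '[{"dp":[0,0,0.05],"delta_rot":[0,0,0],"fingers":0.4},{"dp":[0,0,0.05],"delta_rot":[0,0,0],"fingers":0.4},{"dp":[0,0,0.05],"delta_rot":[0,0,0],"fingers":0.4},{"dp":[0,0,0.03],"delta_rot":[0,0,0],"fingers":0.4},{"dp":[0,0,0],"delta_rot":[0,0,0],"fingers":0.4}]'

```text
clock: 12.05
position: [0.5839, 0.2145, 0.1044]
ee_rot: [0.001, 0.682, 0.732, 0.001]
contact_force: [-0.6, 0.1, 0.5]
width: 0.0342
gripper_force: 0.4
```

No contact. Close on the bar and pull.

servo_tool --moves '[{"dp":[0,0,0.01],"delta_rot":[0,0,0],"fingers":0},{"dp":[0,0,0],"delta_rot":[0,0,0],"fingers":0},{"dp":[0,0,0],"delta_rot":[0,0,0],"fingers":0},{"dp":[0,0,0],"delta_rot":[0,0,0],"fingers":0}]' --force 40

```text
clock: 12.45
position: [0.5826, 0.2144, 0.1014]
ee_rot: [-0.0, 0.682, 0.731, -0.0]
contact_force: [1.4, 1.3, -2.4]
width: 0.0097
gripper_force: 38.9
```

servo_tool --moves '[{"dp":[0,-0.03,0],"delta_rot":[0,0,0],"fingers":0},{"dp":[0,-0.05,0],"delta_rot":[0,0,0],"fingers":0},{"dp":[0,-0.05,0],"delta_rot":[0,0,0],"fingers":0},{"dp":[0,-0.05,0],"delta_rot":[0,0,0],"fingers":0}]'

```text
clock: 12.85
position: [0.5453, 0.2118, 0.1015]
ee_rot: [-0.001, 0.682, 0.731, -0.0]
contact_force: [0.8, 1.9, -5.2]
width: 0.0095
gripper_force: 39.1
```

servo_tool --moves '[{"dp":[0,-0.08,0],"delta_rot":[0,0,0],"fingers":0},{"dp":[0,-0.08,0],"delta_rot":[0,0,0],"fingers":0},{"dp":[0,-0.08,0],"delta_rot":[0,0,0],"fingers":0},{"dp":[0,-0.08,0],"delta_rot":[0,0,0],"fingers":0},{"dp":[0,-0.08,0],"delta_rot":[0,0,0],"fingers":0}]'

```text
clock: 13.35
position: [0.4652, 0.2064, 0.1015]
ee_rot: [-0.001, 0.682, 0.731, 0.0]
contact_force: [2.5, 2.9, -6.6]
width: 0.0093
gripper_force: 39.3
```

servo_tool --moves '[{"dp":[0,-0.08,0],"delta_rot":[0,0,0],"fingers":0},{"dp":[0,-0.07,0],"delta_rot":[0,0,0],"fingers":0},{"dp":[0,-0.04,0],"delta_rot":[0,0,0],"fingers":0},{"dp":[0,0,0],"delta_rot":[0,0,0],"fingers":0}]'

```text
clock: 13.75
position: [0.4259, 0.2037, 0.1015]
ee_rot: [-0.002, 0.682, 0.731, -0.001]
contact_force: [-1.5, 5.3, -7.7]
width: 0.0095
gripper_force: 39.2
```

servo_tool --moves '[{"dp":[0,0,0],"delta_rot":[0,0,0],"fingers":0.4},{"dp":[0,0,0],"delta_rot":[0,0,0],"fingers":0.4},{"dp":[0,0,-0.05],"delta_rot":[0,0,0],"fingers":0.4},{"dp":[0,0,-0.2],"delta_rot":[0,0,0],"fingers":0.4},{"dp":[0,0,-0.25],"delta_rot":[0,0,0],"fingers":0.4}]'

```text
clock: 14.25
position: [0.4284, 0.2028, 0.2024]
ee_rot: [-0.001, 0.682, 0.731, -0.002]
contact_force: [1.2, -0.0, -0.1]
width: 0.0338
gripper_force: 0.0
```

servo_tool --moves '[{"dp":[0,0,-0.15],"delta_rot":[0,0,0],"fingers":0.8},{"dp":[0,0,0],"delta_rot":[0,0,0],"fingers":0.8},{"dp":[0,0,0],"delta_rot":[0,0,0],"fingers":0.8}]'

```text
clock: 14.55
position: [0.4296, 0.2033, 0.2333]
ee_rot: [0.001, 0.682, 0.731, 0.001]
contact_force: [0.5, -0.8, 0.5]
width: 0.0682
gripper_force: 0.0
```

```bash
python3 plan.py .5365 -.176 .16 -68 15;python3 - <<'E'
from look import *
im=grab("d1");o=[cv2.resize(im[n][v:v+h,u:u+w],(400,int(400*h/w)),interpolation=cv2.INTER_CUBIC) for n,(u,v,w,h) in {"top":(150,140,220,150),"side":(140,150,220,150)}.items()]
cv2.imwrite("pics/crop_d1.png",np.hstack(o))
E
```

```text
now [0.4296 0.2033 0.2333] az 4.0 turn deg -72.0 q6 0.23 F [ 0.5 -0.8  0.5] w 0.0682 clock 14.55
[-0.13, 0.03, 0.02] 0.84
[-0.13, 0.04, 0.02] 0.84
[-0.12, 0.05, 0.03] 0.84
[-0.12, 0.06, 0.02] 0.84
[-0.11, 0.07, 0.03] 0.84
[-0.11, 0.08, 0.02] 0.84
[-0.1, 0.08, 0.03] 0.84
[-0.09, 0.09, 0.02] 0.84
[-0.08, 0.1, 0.03] 0.84
[-0.08, 0.11, 0.02] 0.83
[-0.07, 0.11, 0.03] 0.84
[-0.06, 0.12, 0.02] 0.83
[-0.04, 0.12, 0.03] 0.84
[-0.04, 0.12, 0.02] 0.83
[-0.02, 0.13, 0.03] 0.84
end [ 0.5369 -0.1753  0.1593] -68.0
```

View pics/crop_d1.png

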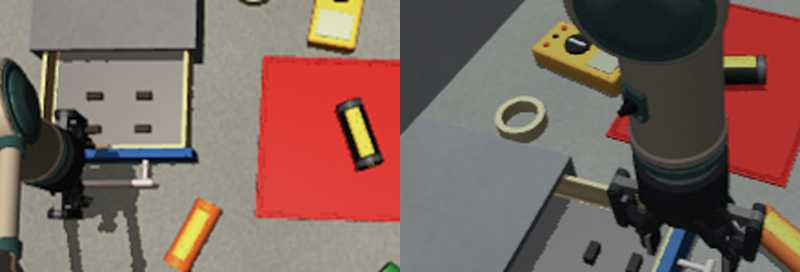

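The drawer is open, saddles visible at top ≈(202,193), (229,193), (229,210); the pack still label-up. Measure both.

```bash
python3 - <<'E'
from h import *
im={n:cv2.imread(f"pics/{n}_d1.png") for n in CAL}
g=cv2.cvtColor(im["top"],cv2.COLOR_BGR2GRAY)
x0,y0,x1,y1=190,186,248,216
m=(g[y0:y1,x0:x1]<75).astype(np.uint8);N,l,st,ce=cv2.connectedComponentsWithStats(m)
for j in range(1,N):
    if 8<st[j,4]: c=ce[j]+[x0,y0];print(st[j].tolist(),c.round(1),plane("top",[c],.033).round(4))
o=packfit({**im,"side":im["top"]},roi={"top":(325,185,372,245),"side":(285,160,355,212)}) if 0 else None
roll(im,np.array([.5365,-.176,.026]),np.radians(22),"top",.03)
import h
h.CAL={"top":CAL["top"]};h.packfit(im,roi={"top":(325,185,372,245)})
u=np.array([np.cos(.068),np.sin(.068)]);v=np.array([-u[1],u[0]]);c=np.array([.4259,.2037])+.116*u;print("cradle",c)
for a in(27.5,-27.5):
    for b in(40,-40):print(a,b,c+(a*u+b*v)/1e3)
E
```

```text
[8, 5, 9, 4, 35] [201.9 192.5] [[0.5727 0.2519 0.033 ]]
[35, 5, 9, 4, 35] [228.9 192.5] [[0.577  0.1727 0.033 ]]
[0, 15, 16, 15, 135] [195.3 209.5] [[0.521 0.265 0.033]]
[34, 23, 9, 4, 33] [228.4 210.5] [[0.5232 0.1685 0.033 ]]
top centre perp off mm 0.8 silh mm 43.5 label edges deg [-33.7  35.7] mid 1.0
top centre [ 0.5361 -0.1765  0.026 ] axis deg 21.6 len 0.114 nyel 247 [347.3 213.3] [38.6 14.3]
cradle [0.54163191 0.21158192]
27.5 40 [0.56635045 0.25335804]
27.5 -40 [0.57178626 0.17354293]
-27.5 40 [0.51147756 0.24962092]
-27.5 -40 [0.51691337 0.16980581]
```

servo_tool --moves '[{"dp":[-0.13,0.03,0.02],"delta_rot":[0,0,0.84],"fingers":0.8},{"dp":[-0.13,0.04,0.02],"delta_rot":[0,0,0.84],"fingers":0.8},{"dp":[-0.12,0.05,0.03],"delta_rot":[0,0,0.84],"fingers":0.8},{"dp":[-0.12,0.06,0.02],"delta_rot":[0,0,0.84],"fingers":0.8},{"dp":[-0.11,0.07,0.03],"delta_rot":[0,0,0.84],"fingers":0.8}]'

```text
clock: 15.15
position: [0.4668, 0.0752, 0.2062]
ee_rot: [-0.001, 0.82, 0.572, -0.001]
contact_force: [0.8, -0.1, -0.1]
width: 0.0683
gripper_force: 0.0
```

servo_tool --moves '[{"dp":[-0.11,0.08,0.02],"delta_rot":[0,0,0.84],"fingers":0.8},{"dp":[-0.1,0.08,0.03],"delta_rot":[0,0,0.84],"fingers":0.8},{"dp":[-0.09,0.09,0.02],"delta_rot":[0,0,0.84],"fingers":0.8},{"dp":[-0.08,0.1,0.03],"delta_rot":[0,0,0.84],"fingers":0.8},{"dp":[-0.08,0.11,0.02],"delta_rot":[0,0,0.83],"fingers":0.8}]'

```text
clock: 15.65
position: [0.5012, -0.0509, 0.1818]
ee_rot: [-0.001, 0.921, 0.389, -0.002]
contact_force: [0.8, -0.0, -0.5]
width: 0.0682
gripper_force: 0.0
```

servo_tool --moves '[{"dp":[-0.07,0.11,0.03],"delta_rot":[0,0,0.84],"fingers":0.8},{"dp":[-0.06,0.12,0.02],"delta_rot":[0,0,0.83],"fingers":0.8},{"dp":[-0.04,0.12,0.03],"delta_rot":[0,0,0.84],"fingers":0.8},{"dp":[-0.04,0.12,0.02],"delta_rot":[0,0,0.83],"fingers":0.8},{"dp":[-0.02,0.13,0.03],"delta_rot":[0,0,0.84],"fingers":0.8}]'

```text
clock: 16.15
position: [0.5356, -0.1758, 0.1559]
ee_rot: [-0.001, 0.982, 0.189, -0.002]
contact_force: [0.5, 0.3, 0.7]
width: 0.068
gripper_force: 0.0
```

servo_tool --moves '[{"dp":[0,0,0],"delta_rot":[0,0,0],"fingers":0.8},{"dp":[0,0,0],"delta_rot":[0,0,0],"fingers":0.8},{"dp":[0,0,0],"delta_rot":[0,0,0],"fingers":0.8}]'

```text
clock: 16.45
position: [0.5357, -0.1742, 0.1569]
ee_rot: [-0.001, 0.982, 0.191, -0.001]
contact_force: [-0.5, 0.1, -0.5]
width: 0.0682
gripper_force: 0.0
```

```bash
python3 plan.py .5363 -.1763 .16 -68.2 2;python3 - <<'E'
from look import *
im=grab("d2");o=[cv2.resize(im[n][v:v+h,u:u+w],(400,int(400*h/w)),interpolation=cv2.INTER_CUBIC) for n,(u,v,w,h) in {"top":(160,165,110,100),"side":(140,225,170,155)}.items()]
cv2.imwrite("pics/crop_d2.png",np.hstack([x[:360] for x in o]))
E
```

```text
now [ 0.5357 -0.1742  0.1569] az -68.0 turn deg -0.2 q6 0.75 F [-0.5  0.1 -0.5] w 0.0682 clock 16.45
[-0.0, 0.01, -0.01] 0.02
[-0.0, 0.0, -0.01] 0.02
end [ 0.5364 -0.1761  0.1609] -68.2
```

View pics/crop_d2.png

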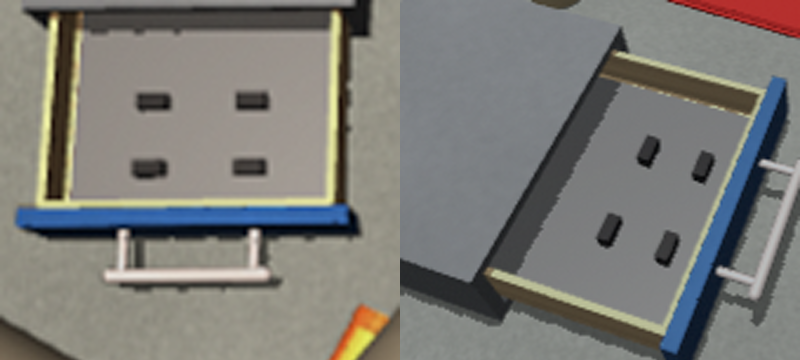

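All four saddles are clear in both views (top crop (153,101),(252,100),(149,168),(249,167); side crop (649,151),(703,167),(610,230),(667,248)).

```bash
python3 - <<'E'
from h import *
im={n:cv2.imread(f"pics/{n}_d2.png") for n in CAL};B={}
for n,(x0,y0,x1,y1),T in(("top",(190,186,248,216),80),("side",(222,275,268,340),70)):
    g=cv2.cvtColor(im[n],cv2.COLOR_BGR2GRAY)
    m=(g[y0:y1,x0:x1]<T).astype(np.uint8);N,l,st,ce=cv2.connectedComponentsWithStats(m)
    B[n]=[(ce[j]+[x0,y0]) for j in range(1,N) if 10<st[j,4]<120];print(n,[(st[j].tolist(),np.round(ce[j]+[x0,y0],1).tolist()) for j in range(1,N) if st[j,4]>10])
np.save("B.npy",np.array([B["top"],B["side"]],dtype=object),allow_pickle=True)
# bar
h=cv2.cvtColor(im["top"],cv2.COLOR_BGR2HSV);m=(h[...,2]>175)&(h[...,1]<60);m[:236]=0;m[246:]=0;m[:,:185]=0;m[:,238:]=0
v,u=np.nonzero(m);rows=np.bincount(v);print({i:int(rows[i]) for i in range(236,246) if i<len(rows)},u.min(),u.max())
print("bar at gripper",proj("top",[[.4259,.2037,.047]]),proj("side",[[.4259,.2037,.047]]))
E
```

```text
top [([8, 5, 9, 5, 37], [201.9, 192.6]), ([35, 5, 9, 4, 36], [229.0, 192.5]), ([6, 23, 10, 5, 40], [200.8, 211.2]), ([34, 23, 9, 4, 35], [228.1, 210.5])]
side [([0, 0, 4, 5, 12], [222.9, 276.4]), ([19, 8, 9, 14, 84], [245.1, 289.2]), ([42, 16, 4, 12, 30], [266.0, 297.3]), ([2, 41, 10, 15, 97], [228.4, 322.8]), ([26, 49, 11, 15, 93], [253.1, 330.7])]
{236: 3, 237: 5, 238: 5, 239: 45, 240: 45, 241: 44} 189 233
bar at gripper [[211.02749001 242.70849583]] [[304.77193696 322.2587199 ]]
```

```bash
python3 - <<'E'
from h import *
im={n:cv2.imread(f"pics/{n}_d2.png") for n in CAL}
g=cv2.cvtColor(im["side"],cv2.COLOR_BGR2GRAY);x0,y0,x1,y1=258,284,280,312
m=(g[y0:y1,x0:x1]<70).astype(np.uint8);N,l,st,ce=cv2.connectedComponentsWithStats(m);f=[(st[j].tolist(),np.round(ce[j]+[x0,y0],1)) for j in range(1,N) if st[j,4]>10];print(f)
fr=max(f,key=lambda a:a[0][4])[1]
# order: back-left, back-right, front-left, front-right
T=[(201.9,192.6),(229,192.5),(200.8,211.0),(228.1,210.5)];S=[(228.4,322.8),(245.1,289.2),(253.1,330.7),tuple(fr)]
P=tri(T,S);print(P.round(4),P.mean(0).round(4))
for z in(.029,.033,.036):print(z,plane("top",T,z).mean(0).round(4),plane("side",S,z).mean(0).round(4))
bl=plane("top",[(189,240),(233,240)],.047);print("bar",bl.mean(0),np.degrees(np.arctan2(-(bl[0]-bl[1])[0],(bl[0]-bl[1])[1])))
print("cradle from bar",bl.mean(0)[:2]+.116*np.array([np.cos(.066),np.sin(.066)]))
# reference blob prediction: expected visible pixel of block volumes
u=np.array([np.cos(.066),np.sin(.066),0]);v=np.array([-u[1],u[0],0])
for c in([.5416,.2116],[.547,.2115]):
  for n,O in(("top",T),("side",S)):
    o=[]
    for a,b in((27.5,40),(27.5,-40),(-27.5,40),(-27.5,-40)):
        X=[np.array([c[0],c[1],0])+(a+i*6)/1e3*u+(b+j*12)/1e3*v+np.array([0,0,k]) for i in(-1,1) for j in(-1,1) for k in(.022,.036)]
        h=cv2.convexHull(proj(n,X).astype(np.float32));M=cv2.moments(h);o.append((M["m10"]/M["m00"],M["m01"]/M["m00"]))
    print(c,n,"obs-pred px",(np.array(O)-np.array(o)).round(1).tolist())
E
```

```text
[([6, 6, 10, 13, 82], array([268.3, 295.9]))]
[[0.5747 0.2538 0.0285]
 [0.5795 0.1739 0.0291]
 [0.5194 0.2501 0.0285]
 [0.5249 0.1703 0.0297]] [0.5496 0.212  0.029 ]
0.029 [0.5485 0.2116 0.029 ] [0.5508 0.2121 0.029 ]
0.033 [0.5476 0.2105 0.033 ] [0.5493 0.2136 0.033 ]
0.036 [0.547  0.2096 0.036 ] [0.5482 0.2148 0.036 ]
bar [0.43350389 0.20469875 0.047     ] 3.1677190781440343
cradle from bar [0.54925133 0.21234919]
[0.5416, 0.2116] top obs-pred px [[0.4, -2.3], [0.3, -2.1], [0.3, -2.2], [0.2, -2.4]]
[0.5416, 0.2116] side obs-pred px [[-4.1, -1.3], [-3.8, -1.3], [-4.0, -1.2], [-3.9, -1.4]]
[0.547, 0.2115] top obs-pred px [[0.1, -0.5], [0.0, -0.3], [0.1, -0.4], [-0.1, -0.6]]
[0.547, 0.2115] side obs-pred px [[-1.8, -0.3], [-1.7, -0.4], [-1.6, -0.3], [-1.7, -0.5]]
```

servo_tool --moves '[{"dp":[0,0.01,0.1],"delta_rot":[0,0,0.02],"fingers":0.8},{"dp":[0,0,0.12],"delta_rot":[0,0,0],"fingers":0.8},{"dp":[0,0,0.08],"delta_rot":[0,0,0],"fingers":0.8},{"dp":[0,0,0.05],"delta_rot":[0,0,0],"fingers":0.8},{"dp":[0,0,0],"delta_rot":[0,0,0],"fingers":0.8}]'

```text
clock: 17.05
position: [0.5365, -0.1761, 0.0868]
ee_rot: [-0.001, 0.982, 0.19, -0.001]
contact_force: [0.4, 0.2, -0.2]
width: 0.0681
gripper_force: 0.0
```

servo_tool --moves '[{"dp":[0,0,0],"delta_rot":[0,0,0],"fingers":0.8},{"dp":[0,0,0],"delta_rot":[0,0,0],"fingers":0.8}]'

```text
clock: 17.25
position: [0.538, -0.1771, 0.0888]
ee_rot: [0.001, 0.982, 0.19, 0.001]
contact_force: [0.5, 1.0, -0.8]
width: 0.0685
gripper_force: 0.0
```

servo_tool --moves '[{"dp":[0,0,0.025],"delta_rot":[0,0,0],"fingers":0.8},{"dp":[0,0,0],"delta_rot":[0,0,0],"fingers":0.6},{"dp":[0,0,0],"delta_rot":[0,0,0],"fingers":0.55},{"dp":[0,0,0],"delta_rot":[0,0,0],"fingers":0.55}]' --force 25

```text
clock: 17.65
position: [0.5373, -0.177, 0.0829]
ee_rot: [0.0, 0.982, 0.19, 0.0]
contact_force: [-0.3, 0.4, -0.4]
width: 0.047
gripper_force: 0.0
```

servo_tool --moves '[{"dp":[0,0,0],"delta_rot":[0,0,0],"fingers":0.4},{"dp":[0,0,0],"delta_rot":[0,0,0],"fingers":0.4},{"dp":[0,0,0],"delta_rot":[0,0,0],"fingers":0.4}]'

```text
clock: 17.95
position: [0.5373, -0.1769, 0.083]
ee_rot: [-0.0, 0.982, 0.19, 0.0]
contact_force: [-0.3, 0.3, 3.2]
width: 0.0431
gripper_force: 25.6
```

servo_tool --moves '[{"dp":[0,0,0],"delta_rot":[0,0,0],"fingers":0.3},{"dp":[0,0,-0.05],"delta_rot":[0,0,0],"fingers":0.3},{"dp":[0,0,-0.15],"delta_rot":[0,0,0],"fingers":0.3},{"dp":[0,0,-0.2],"delta_rot":[0,0,0],"fingers":0.3},{"dp":[0,0,-0.15],"delta_rot":[0,0,0],"fingers":0.3}]' --force 40

```text
clock: 18.45
position: [0.5375, -0.1772, 0.1946]
ee_rot: [0.0, 0.982, 0.19, 0.0]
contact_force: [0.5, -0.3, -2.8]
width: 0.0426
gripper_force: 41.5
```

```bash
python3 plan.py .5485 .212 .19 3.6 15
```

```text
now [ 0.5375 -0.1772  0.1946] az -68.1 turn deg 71.7 q6 0.75 F [ 0.5 -0.3 -2.8] w 0.0426 clock 18.45
[0.05, -0.12, 0.0] -0.83
[0.06, -0.11, 0.0] -0.83
[0.07, -0.11, 0.0] -0.84
[0.08, -0.1, 0.0] -0.83
[0.09, -0.1, 0.0] -0.84
[0.1, -0.09, 0.0] -0.83
[0.1, -0.08, 0.0] -0.84
[0.11, -0.07, 0.0] -0.83
[0.11, -0.06, 0.0] -0.84
[0.12, -0.05, 0.0] -0.83
[0.12, -0.04, 0.0] -0.84
[0.13, -0.03, 0.01] -0.83
[0.13, -0.02, 0.0] -0.84
[0.13, -0.01, 0.01] -0.83
[0.13, -0.0, 0.0] -0.84
end [0.5491 0.2123 0.1906] 3.6
```

servo_tool --moves '[{"dp":[0.05,-0.12,0],"delta_rot":[0,0,-0.83],"fingers":0.3},{"dp":[0.06,-0.11,0],"delta_rot":[0,0,-0.83],"fingers":0.3},{"dp":[0.07,-0.11,0],"delta_rot":[0,0,-0.84],"fingers":0.3},{"dp":[0.08,-0.1,0],"delta_rot":[0,0,-0.83],"fingers":0.3},{"dp":[0.09,-0.1,0],"delta_rot":[0,0,-0.84],"fingers":0.3}]'

```text
clock: 18.95
position: [0.5404, -0.0466, 0.1928]
ee_rot: [0.0, 0.921, 0.39, -0.0]
contact_force: [0.4, 0.3, -2.9]
width: 0.0425
gripper_force: 41.5
```

servo_tool --moves '[{"dp":[0.1,-0.09,0],"delta_rot":[0,0,-0.83],"fingers":0.3},{"dp":[0.1,-0.08,0],"delta_rot":[0,0,-0.84],"fingers":0.3},{"dp":[0.11,-0.07,0],"delta_rot":[0,0,-0.83],"fingers":0.3},{"dp":[0.11,-0.06,0],"delta_rot":[0,0,-0.84],"fingers":0.3},{"dp":[0.12,-0.05,0],"delta_rot":[0,0,-0.83],"fingers":0.3}]'

```text
clock: 19.45
position: [0.5443, 0.0831, 0.1927]
ee_rot: [-0.0, 0.82, 0.573, -0.0]
contact_force: [0.2, 0.3, -3.1]
width: 0.0426
gripper_force: 41.5
```

servo_tool --moves '[{"dp":[0.12,-0.04,0],"delta_rot":[0,0,-0.84],"fingers":0.3},{"dp":[0.13,-0.03,0.01],"delta_rot":[0,0,-0.83],"fingers":0.3},{"dp":[0.13,-0.02,0],"delta_rot":[0,0,-0.84],"fingers":0.3},{"dp":[0.13,-0.01,0.01],"delta_rot":[0,0,-0.83],"fingers":0.3},{"dp":[0.12,0,0],"delta_rot":[0,0,-0.84],"fingers":0.3}]'

```text
clock: 19.95
position: [0.5485, 0.2116, 0.1885]
ee_rot: [-0.0, 0.683, 0.73, -0.0]
contact_force: [-0.6, 0.1, -1.9]
width: 0.043
gripper_force: 41.5
```

servo_tool --moves '[{"dp":[0,0,0.1],"delta_rot":[0,0,0],"fingers":0.3},{"dp":[0,0,0.12],"delta_rot":[0,0,0],"fingers":0.3},{"dp":[0,0,0.05],"delta_rot":[0,0,0],"fingers":0.3},{"dp":[0,0,0],"delta_rot":[0,0,0],"fingers":0.3},{"dp":[0,0,0],"delta_rot":[0,0,0],"fingers":0.3}]'

```text
clock: 20.45
position: [0.5493, 0.2104, 0.1353]
ee_rot: [0.0, 0.685, 0.729, 0.0]
contact_force: [0.4, 0.8, -2.6]
width: 0.0429
gripper_force: 41.5
```

```bash
python3 plan.py .5485 .212 .13 3.6 2;python3 - <<'E'
from look import *
im=grab("p1");o=[cv2.resize(im[n][v:v+h,u:u+w],(400,int(400*h/w)),interpolation=cv2.INTER_CUBIC) for n,(u,v,w,h) in {"top":(160,165,110,100),"side":(180,225,110,100)}.items()]
cv2.imwrite("pics/crop_p1.png",np.hstack([x[:360] for x in o]))
E
```

```text
now [0.5493 0.2104 0.1353] az 3.6 turn deg 0.0 q6 0.18 F [ 0.4  0.8 -2.6] w 0.0429 clock 20.45
[0.0, -0.0, 0.01] -0.0
[0.01, -0.0, 0.02] -0.0
end [0.5492 0.2124 0.1293] 3.6
```

View pics/crop_p1.png

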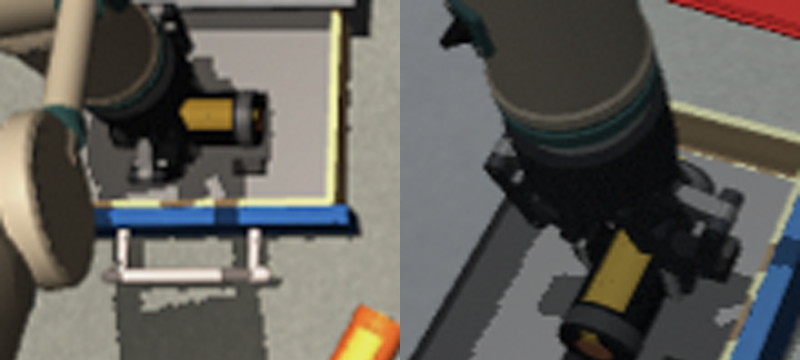

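```bash
python3 - <<'E'
from h import *
im=cv2.imread("pics/top_p1.png");g=cv2.cvtColor(im,cv2.COLOR_BGR2GRAY);H,S,V=cv2.split(cv2.cvtColor(im,cv2.COLOR_BGR2HSV))
print("gray cols 218..236, rows 184..212")
for v in range(184,212): print(v,g[v,216:236].tolist())
u=np.array([np.cos(.063),np.sin(.063),0]);vv=np.array([-u[1],u[0],0]);c=np.array([.5493,.2104,.0783])
for o in(-.03,-.045,-.055): print(o,[proj("top",[c+o*vv+k*u])[0].round(1).tolist() for k in(-.0215,0,.0215)])
E
```

```text
gray cols 218..236, rows 184..212
184 [79, 77, 97, 142, 160, 158, 158, 158, 159, 158, 159, 159, 158, 158, 160, 158, 160, 160, 161, 160]
185 [80, 78, 74, 113, 164, 162, 161, 159, 159, 159, 160, 158, 159, 158, 159, 160, 160, 159, 161, 161]
186 [79, 78, 77, 98, 131, 129, 128, 140, 162, 159, 159, 159, 159, 161, 161, 160, 161, 160, 161, 160]
187 [80, 80, 78, 77, 77, 74, 73, 112, 165, 161, 160, 160, 161, 161, 160, 160, 161, 161, 161, 161]
188 [74, 81, 81, 80, 80, 80, 79, 99, 145, 166, 163, 164, 164, 165, 164, 164, 163, 163, 162, 161]
189 [59, 74, 72, 72, 70, 65, 63, 61, 85, 130, 135, 129, 130, 128, 131, 151, 151, 152, 164, 163]
190 [32, 40, 42, 40, 34, 25, 25, 24, 25, 52, 78, 61, 62, 48, 52, 90, 94, 117, 166, 163]
191 [1, 1, 0, 1, 2, 3, 1, 1, 11, 44, 68, 68, 60, 29, 1, 11, 21, 81, 155, 164]
192 [77, 78, 77, 77, 76, 78, 80, 63, 29, 60, 78, 78, 65, 19, 5, 11, 17, 68, 141, 165]
193 [120, 121, 120, 120, 120, 120, 122, 98, 38, 75, 84, 83, 62, 14, 2, 4, 2, 68, 140, 166]
194 [123, 122, 123, 123, 124, 124, 126, 100, 42, 88, 95, 88, 58, 19, 8, 10, 6, 69, 142, 167]
195 [131, 131, 132, 131, 130, 130,
[... 922 characters left out ...]
118, 171]
206 [85, 84, 84, 83, 84, 83, 83, 85, 84, 85, 80, 73, 75, 75, 79, 84, 81, 77, 119, 170]
207 [83, 82, 81, 81, 81, 81, 81, 81, 83, 83, 83, 84, 83, 84, 83, 83, 82, 78, 119, 171]
208 [82, 81, 81, 80, 80, 82, 81, 78, 68, 65, 67, 77, 76, 76, 78, 71, 60, 70, 117, 170]
209 [81, 80, 80, 81, 80, 82, 82, 72, 45, 34, 48, 73, 71, 71, 72, 58, 29, 85, 146, 169]
210 [80, 80, 81, 81, 80, 80, 82, 72, 40, 32, 43, 62, 71, 72, 73, 60, 40, 112, 173, 167]
211 [81, 81, 80, 79, 81, 80, 82, 72, 41, 33, 34, 50, 73, 72, 74, 60, 49, 120, 171, 166]
-0.03 [[221.0, 204.8], [221.3, 197.3], [221.7, 189.9]]
-0.045 [[226.3, 204.7], [226.7, 197.3], [227.0, 189.8]]
-0.055 [[229.9, 204.7], [230.2, 197.2], [230.6, 189.8]]
```

Held pack: silhouette mid row 197.35 vs predicted 197.3, so robot and top camera agree to <1 mm; label up. Lowering into the saddles.

servo_tool --moves '[{"dp":[0.005,-0.003,0.05],"delta_rot":[0,0,0],"fingers":0.3},{"dp":[0,0,0.04],"delta_rot":[0,0,0],"fingers":0.3},{"dp":[0,0,0],"delta_rot":[0,0,0],"fingers":0.3},{"dp":[0,0,0],"delta_rot":[0,0,0],"fingers":0.3}]'

```text
clock: 20.95
position: [0.5479, 0.2114, 0.1164]
ee_rot: [-0.0, 0.684, 0.729, -0.0]
contact_force: [-0.6, -0.5, -2.4]
width: 0.0425
gripper_force: 41.5
```

servo_tool --moves '[{"dp":[0,0,0.02],"delta_rot":[0,0,0],"fingers":0.3},{"dp":[0,0,0.02],"delta_rot":[0,0,0],"fingers":0.3},{"dp":[0,0,0],"delta_rot":[0,0,0],"fingers":0.3}]'

```text
clock: 21.25
position: [0.5478, 0.2114, 0.1082]
ee_rot: [-0.0, 0.685, 0.729, -0.001]
contact_force: [-0.4, 0.1, -2.4]
width: 0.0426
gripper_force: 41.5
```

servo_tool --moves '[{"dp":[0,0.003,0.01],"delta_rot":[0,0,0],"fingers":0.3},{"dp":[0,0,0.005],"delta_rot":[0,0,0],"fingers":0.3},{"dp":[0,0,0.005],"delta_rot":[0,0,0],"fingers":0.3},{"dp":[0,0,0],"delta_rot":[0,0,0],"fingers":0.3}]'

```text
clock: 21.65
position: [0.5488, 0.2115, 0.1048]
ee_rot: [-0.0, 0.684, 0.729, -0.0]
contact_force: [-0.3, -0.3, -2.8]
width: 0.0423
gripper_force: 41.5
```

servo_tool --moves '[{"dp":[0,0,0.005],"delta_rot":[0,0,0],"fingers":0.3},{"dp":[0,0,0],"delta_rot":[0,0,0],"fingers":0.3}]'

```text
clock: 21.85
position: [0.5487, 0.2115, 0.1038]
ee_rot: [-0.0, 0.684, 0.729, 0.0]
contact_force: [0.2, 0.0, -2.6]
width: 0.0427
gripper_force: 41.5
```

servo_tool --moves '[{"dp":[0,0,0.005],"delta_rot":[0,0,0],"fingers":0.3},{"dp":[0,0,0],"delta_rot":[0,0,0],"fingers":0.3}]'

```text
clock: 22.05
position: [0.5487, 0.2115, 0.1027]
ee_rot: [-0.0, 0.684, 0.729, -0.0]
contact_force: [-0.1, 1.1, -2.4]
width: 0.0427
gripper_force: 41.5
```

servo_tool --moves '[{"dp":[0,0,0.005],"delta_rot":[0,0,0],"fingers":0.3},{"dp":[0,0,0],"delta_rot":[0,0,0],"fingers":0.3}]'

```text
clock: 22.25
position: [0.5487, 0.2115, 0.1017]
ee_rot: [-0.0, 0.684, 0.729, -0.0]
contact_force: [0.7, 0.2, -2.1]
width: 0.0428
gripper_force: 41.5
```

servo_tool --moves '[{"dp":[0,0,0.003],"delta_rot":[0,0,0],"fingers":0.3},{"dp":[0,0,0],"delta_rot":[0,0,0],"fingers":0.3}]'

```text
clock: 22.45
position: [0.5488, 0.2115, 0.1012]
ee_rot: [-0.0, 0.684, 0.729, 0.0]
contact_force: [0.1, -0.6, -1.9]
width: 0.0426
gripper_force: 41.6
```

servo_tool --moves '[{"dp":[0,0,0.003],"delta_rot":[0,0,0],"fingers":0.3},{"dp":[0,0,0],"delta_rot":[0,0,0],"fingers":0.3}]'

```text
clock: 22.65
position: [0.549, 0.2115, 0.1012]
ee_rot: [0.0, 0.684, 0.729, 0.0]
contact_force: [-1.2, 0.1, 0.9]
width: 0.0426
gripper_force: 42.0
```

servo_tool --moves '[{"dp":[0,0,0.003],"delta_rot":[0,0,0],"fingers":0.3},{"dp":[0,0,0],"delta_rot":[0,0,0],"fingers":0.3}]'

```text
clock: 22.85
position: [0.5495, 0.2116, 0.1012]
ee_rot: [0.001, 0.684, 0.729, 0.001]
contact_force: [-0.9, -0.5, 5.1]
width: 0.0427
gripper_force: 42.3
```

servo_tool --moves '[{"dp":[0,0,-0.002],"delta_rot":[0,0,0],"fingers":0.52},{"dp":[0,0,0],"delta_rot":[0,0,0],"fingers":0.54},{"dp":[0,0,0],"delta_rot":[0,0,0],"fingers":0.58},{"dp":[0,0,0],"delta_rot":[0,0,0],"fingers":0.62},{"dp":[0,0,0],"delta_rot":[0,0,0],"fingers":0.66}]' --force 20

```text
clock: 23.35
position: [0.5487, 0.2115, 0.1003]
ee_rot: [-0.0, 0.684, 0.729, -0.0]
contact_force: [0.5, 0.8, 0.4]
width: 0.0564
gripper_force: 0.0
```

servo_tool --moves '[{"dp":[0,0,-0.03],"delta_rot":[0,0,0],"fingers":0.66},{"dp":[0,0,-0.05],"delta_rot":[0,0,0],"fingers":0.66},{"dp":[0,0,-0.15],"delta_rot":[0,0,0],"fingers":0.66},{"dp":[0,0,-0.2],"delta_rot":[0,0,0],"fingers":0.66},{"dp":[0,0,-0.2],"delta_rot":[0,0,0],"fingers":0.66}]'

```text
clock: 23.85
position: [0.5486, 0.2114, 0.2284]
ee_rot: [-0.0, 0.684, 0.729, 0.0]
contact_force: [1.0, 0.6, 0.0]
width: 0.0564
gripper_force: 0.0
```

servo_tool --moves '[{"dp":[-0.2,-0.1,0],"delta_rot":[0,0,0],"fingers":0.66},{"dp":[-0.2,-0.1,0],"delta_rot":[0,0,0],"fingers":0.66},{"dp":[-0.2,-0.1,0],"delta_rot":[0,0,0],"fingers":0.66},{"dp":[-0.2,-0.1,0],"delta_rot":[0,0,0],"fingers":0.66},{"dp":[-0.2,-0.1,0],"delta_rot":[0,0,0],"fingers":0.66}]'

```text
clock: 24.35
position: [0.4608, 0.0043, 0.2275]
ee_rot: [0.001, 0.684, 0.729, 0.001]
contact_force: [0.2, -0.9, -0.4]
width: 0.0566
gripper_force: 0.0
```

servo_tool --moves '[{"dp":[-0.2,0,0],"delta_rot":[0,0,0],"fingers":0.66},{"dp":[-0.2,0,0],"delta_rot":[0,0,0],"fingers":0.66},{"dp":[-0.2,0,0],"delta_rot":[0,0,0],"fingers":0.66},{"dp":[0,0,0],"delta_rot":[0,0,0],"fingers":0.66}]'

```text
clock: 24.75
position: [0.4701, -0.1187, 0.2277]
ee_rot: [0.002, 0.686, 0.727, -0.0]
contact_force: [0.7, 0.1, 0.2]
width: 0.0564
gripper_force: 0.0
```

```bash
python3 - <<'E'
from look import *
im=grab("f");o=[cv2.resize(im[n][v:v+h,u:u+w],(400,int(400*h/w)),interpolation=cv2.INTER_CUBIC) for n,(u,v,w,h) in {"top":(160,165,110,100),"side":(180,240,110,100)}.items()]
cv2.imwrite("pics/crop_f.png",np.hstack([x[:360] for x in o]))
C=np.array([.5487,.2115,.044])
for n in CAL:
    try: roll(im,C,np.radians(93.6),n,.02)
    except Exception as e: print(n,e)
E
```

```text
top centre perp off mm 0.4 silh mm 47.5 label edges deg [-35.8  34. ] mid -0.9
side centre perp off mm -0.2 silh mm 53.0 label edges deg [-43.   27.5] mid -7.8
```

View pics/crop_f.png

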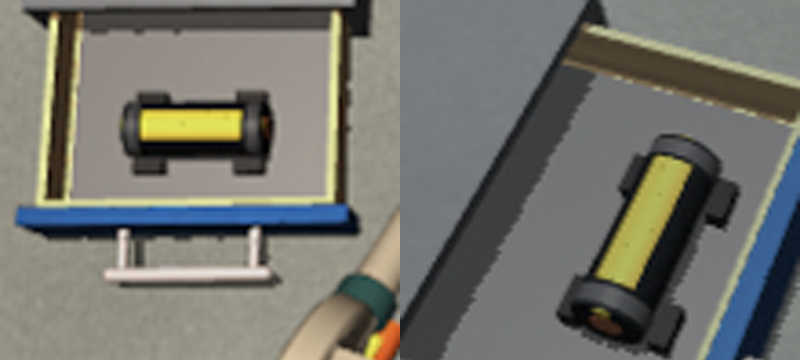

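The pack lies centred in the saddles (top crop (197,127)) with its label up at −0.9°. The drawer is open and the arm is clear, so I'm handing in.

```bash
python3 -c "
from rig import manip
print(manip.sign_off())"
```

```text
the job is handed in; nothing more can be done
None
```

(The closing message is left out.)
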